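Snap the red spice tube into the rotating clip rack

ROBOT

A 6-joint arm with a two-finger parallel gripper is mounted at the origin on the work surface. World frame = base frame: x ahead of the robot, y to its left, z up, the work surface at z = 0. Lengths are in m, angles in rad, forces in N, time in s.
With the tool pointing down it reaches from about 0.325 to 0.875 m from the base axis. Payload 4.4 kg.
Tool frame: the origin (TCP) lies midway between the tips of the shut fingers; the grasp point (between the pads) lies 19 mm behind it; z points along the fingers, y is the line along which they close (so a half turn about z gives the same grasp; the last joint's range is limited). The gripper opens to 85 mm and grips with 20 to 120 N. Pads are 22 mm wide; open, the fingers measure 114 mm over their backs; the gripper's body (76 mm by 85 mm) begins 54 mm behind the grasp point. The pads swing forward as they close: fully open they stand 13 mm farther back than shut.
Start: joints at [1.046, 0.207, 1.542, -0, 1.393, -0.15], TCP at [0.211, 0.535, 0.231] pointing down, gripper open.
Joint ranges: [-2.73, 2.73], [-0.86, 2.22], [0.23, 2.46], [-1.11, 4.25], [0.08, 2.63], [-2.82, 2.82]. Speed limits (rad/s): [2.79, 2.79, 3.14, 3.14, 3.14, 3.14].

INTERFACE

Orientations are given as a unit quaternion [x, y, z, w].
In Python, from workcell import state, grab_frame, calibration, job_done gives the robot as it stands.
- The arm moves only by the tool apply_moves, never from a script. Its argument "series" is a list of rows, each an object with "travel": the shift along the world's x, y, z as a fraction of full scale, a list of three; "turn": the turn about the world's z as a fraction of full scale; "hand": the opening, from 0 (shut) to 1 (fully open). A call has 1 to 8 rows; each row is the pose to reach, as a shift and turn from the pose commanded when the call began, turning the shorter way round; what a row does not reach only later rows make up. Full scale, the value 1, is 0.1 m for a shift and 180 degrees for a turn. A row lasts 1/10 s, in which the tool goes at most 50 mm and 8.59 degrees, less where a joint would pass 70% of its speed; a pose out of reach is approached as far as the arm can. A call with a number of a shift or a turn outside -1 to 1 is refused whole. A call with a gripper value outside its range is refused whole. The fingers move at their own pace and stop on an object; "squeeze" is the grip in N (left out, the last holds). Time passes only in rows, so rows that repeat a pose let the fingers close. It gives the time, the measured TCP pose, the force, the opening and the grip force at its end, in the units of the state.
- state(): the state, without advancing time (a new reading comes with each control period).
- grab_frame(name): name is "side" or "top" or "wrist"; returns (picture, depth): 400x640x3 uint8, blue, green, red; 400x640 float32, m along the optical axis (not along the pixel's ray), 0 where there is no reading.
- calibration(name): a dict with "intrinsics" (3x3 intrinsics, pixels), "k1" (the pictures are not rectified: a ray, as slopes to the right and down, at radius r is drawn at 1 + k1 r^2 times it, then the intrinsics apply), "R" (3x3) and "t" (3): a world point X has camera coordinates R X + t; the wrist camera has in their place "mount" (4x4, takes a point from camera to tool coordinates, whose origin is the TCP and whose axes are the flange's). Camera axes: x right, y down, z forward; pixel columns grow to the right and rows downward; lengths in m; the calibration is good to about 2 mm. A picture is of the moment at which its call begins: read the wrist's pose just before it. calibration takes no time and is no camera call.
- job_done(): hands the job in; it is judged then, once.
The state is a dict: "t": time; "qpos": joint angles; "qvel": joint speeds; "joint_torque": joint torques, N m; "position": TCP position; "tcp_rot": TCP orientation; "wrist_force": force on the tool from outside, world axes, zero at the start; "wrist_torque": the same for the moment, N m; "finger_gap": finger opening in m; "finger_force": force on a finger pad.
Only numpy, scipy, OpenCV 4.12 (cv2) and the standard library are available. Lean on these libraries where they do the work, as an engineer would, in place of code of your own. Each camera call takes 0.05 s, during which the arm holds its last target. There are 200 camera calls.

TASK

The rotating spice rack has been left turned away: turn it (the post on its rim is there to be pushed) until the white mark on the rim lines up with the white pointer on the fixed base. Then take the red spice tube, stopper end uppermost, lower it down the slope in front of the empty middle clips until you feel its foot touch the ledge, and only then snap it sideways into the clips, fully home, foot still by the ledge, and let go. It is glass, so press gently, and leave the green tube, the measuring cup, the mortar and the tub where they are.

Things in the scene. Friction and masses are not known exactly. Their poses are not given: they have to be found in the camera images.
- carousel (a joint): Angle of the round oak turntable (300 mm across, 18 mm thick, top face 30 mm above the counter) about its vertical axis on the fixed steel base, rad, positive anticlockwise seen from above. 0 = white rim mark at the white pointer. It starts between 0.7 and 1.35: turn it clockwise. Dry friction (0.35 N m) holds it where it is left.
- base: Fixed steel base of the turntable; origin on the turntable axis at counter level. Its -x axis points to the white pointer, a low tab (10 mm high) that sticks out to 178 mm from the axis on the robot's side. Its yaw varies a little.
- post_top (a point): Centre of the top of the upright steel post for turning: 16 mm diameter, 40 mm tall (its foot is the turntable's top face, its top 70 mm above the counter), 138 mm from the turntable axis, 30 degrees clockwise (seen from above) of the white rim mark.
- rack: Sloping oak rack fixed on the turntable; a 156 x 196 mm board with a row of three clip places 76 mm apart; yellow and brown tubes fill the outer two (fixed). Origin in the middle of the board's face, x = up the slope, z = out of the board, 35 degrees from vertical, leaning towards the side it faces, y = along the row.
- clip_seat (a point): Where a tube's centre lies when fully home in the empty middle place: 24 mm out of the board, axes as the rack's. At x = -38 and +38 mm a 14 mm wide pair of spring jaws holds the tube on a springy rubber back pad (10 mm high, 4 N per mm each); between them (x -31 to 31 mm) fingers have free space down to the board. The neighbouring tubes' nearest sides are 61 mm away along y.
- lips (a point): Midway between the lips of the spring jaws, 6.5 mm above clip_seat along the rack's z; same axes. The lips are 22 mm apart at rest; a tube first touches them with its centre 9 mm above this point. Passing them takes about 10 to 18 N straight in (-z); then the force falls away, until the tube is home on the two rubber pads and it climbs by 5 to 8 N per mm.
- ledge: Oak ledge along the lower edge of the rack, 8 mm thick. Origin at the top edge of the ledge below the middle place, 34 mm out of the board (10 mm more than clip_seat), on its upper face, 70 mm down the slope from clip_seat; same axes. It runs along the whole row; a tube's foot stands on it, and it can be felt with the foot before the tube enters the jaws.
- red_tube_center (a point): Centre of the loose glass tube with red spice, lying on the counter, 15 mm above it. 140 mm long along its x axis; glass 28 mm diameter; a black square foot (30 x 30 mm, 12 mm long) at its -x end and a pale wooden square stopper (30 x 30 mm, 20 mm long) at its +x end, so it does not roll. About 90 g. The stopper end lies away from the robot.
- red_tube_stopper (a point): Middle of the red tube's stopper end face, 70 mm from its centre along its x axis.
- green_tube_center (a point): Centre of a like tube with green spice lying on the counter; to be left alone. The two tubes may swap places.
- cup: Glass measuring cup with a handle, 90 mm across, 100 mm high; origin under its centre. Leave alone.
- mortar: Grey stoneware mortar, 120 mm across, 75 mm high; origin under its centre. Leave alone.
- tub: White closed plastic tub with a blue lid, 108 x 148 mm, 65 mm high; origin under its centre. Leave alone.
Mind the look-alikes: they are no part of the job. Of the things that look like the part that bears red_tube_center, take the one that is farthest to the robot's left at the start.

How it is judged:
On the way, in this order (a step that is already met when the one before it is completed fails the run):
1. the turntable is turned until its mark is at the pointer (within 0.10 rad) (value of joint carousel between -0.1 and 0.1 rad), for 0.3 s.
2. the foot of the red tube is set on the ledge (felt with more than 1 N) (contact force between red_tube and ledge above 1 N), for 0.05 s.
3. the red tube is snapped fully home in the middle clips (x of red_tube_center in the frame of clip_seat between -0.003 and 0.003 m and y of red_tube_center in the frame of clip_seat between -0.003 and 0.003 m and z of red_tube_center in the frame of clip_seat between -0.003 and 0.002 m and angle between the x axis of red_tube_center and the x axis of clip_seat, either way round below 0.06 rad and x of red_tube_stopper in the frame of clip_seat above 0.05 m), for 0.2 s.
At the end, for the whole second after the job is handed in: The rim mark is within 0.10 rad of the pointer, turntable still; the red tube is in the middle clips: centre within 3 mm of the seat along the slope (foot at the ledge) and across, within 2 mm of fully home in depth, axis within 0.06 rad of the slope line, stopper end up, released (all of step 1 and all of step 3 and velocity of joint carousel between -0.02 and 0.02 rad/s); the robot touches nothing.
It fails at once if the glass tube is pressed against the rack with more than 50 N (contact force between red_tube and rack above 50 N).
It fails at once if the green tube is moved by more than 15 mm (distance of green_tube_center from where it was at the start of the episode above 0.015 m).
It fails at once if the measuring cup is moved by more than 15 mm (distance of cup from where it was at the start of the episode above 0.015 m).
It fails at once if the mortar is moved by more than 15 mm (distance of mortar from where it was at the start of the episode above 0.015 m).
It fails at once if the tub is moved by more than 15 mm (distance of tub from where it was at the start of the episode above 0.015 m).
It also fails if it takes over 64 s, if anything falls off the work surface, if the arm or the gripper's body presses on something with over 40 N, if the wrist force passes 120 N, or if a joint passes its speed limit or range.

## Working session

There is one attempt and no reset: what is moved stays moved. The work goes in short steps, Python scripts to look and compute and a tool call to move; the robot and the scene stay as the last step left them, time stands still between calls to the robot, and variables do not carry over. Pictures are saved under pics/ and viewed, at most 10 in all, crops included, and the job is handed in when it is done.

Besides the shell and the picture viewer there is one more tool, called after "Emit:" as name([rows], argument=value, ...), one row to a line, values as JSON. apply_moves: Moves the arm, as the interface text tells. Its arguments: {"type":"object","properties":{"series":{"type":"array","items":{"type":"object","properties":{"travel":{"type":"array","items":{"type":"number","minimum":-1,"maximum":1}},"turn":{"type":"number","minimum":-1,"maximum":1},"hand":{"type":"number"}}}},"squeeze":{"type":"number"}},"required":["series"]}

```bash
ls; mkdir -p pics; cat > h.py <<'E'
import numpy as np, cv2
from workcell import state, grab_frame, calibration, job_done
from scipy.spatial.transform import Rotation as Ro
def cam(name, s=None):
    c=calibration(name); K=np.array(c["intrinsics"]); k1=c["k1"]
    if "R" in c: R=np.array(c["R"]); t=np.array(c["t"])
    else:
        M=np.array(c["mount"]); s=s or state()
        Rt=Ro.from_quat(s["tcp_rot"]).as_matrix()
        Rc=Rt@M[:3,:3]; p=Rt@M[:3,3]+np.array(s["position"])
        R=Rc.T; t=-Rc.T@p
    return K,k1,R,t
def rays(cm,uv):
    K,k1,R,t=cm
    d=np.array([k1,0,0,0.])
    n=cv2.undistortPoints(np.array(uv,float).reshape(-1,1,2),K,d).reshape(-1,2)
    return np.c_[n,np.ones(len(n))]@R, -R.T@t
def onz(cm,uv,z):
    d,o=rays(cm,uv); return o+d*((z-o[2])/d[:,2])[:,None]
def atdepth(cm,uv,dep):
    d,o=rays(cm,uv); return o+d*np.array(dep).reshape(-1,1)
def cloud(cm,dep):
    v,u=np.mgrid[:400,:640]; P=atdepth(cm,np.c_[u.ravel(),v.ravel()],dep.ravel())
    P[dep.ravel()<=0]=np.nan
    return P.reshape(400,640,3)
def proj(cm,X):
    K,k1,R,t=cm
    return cv2.projectPoints(np.array(X,float).reshape(-1,1,3),cv2.Rodrigues(R)[0],t,K,np.array([k1,0,0,0.]))[0].reshape(-1,2)
E
python3 - <<'E'
from h import *
s=state(); print({k:np.round(v,3) for k,v in s.items()})
for n in("top","side","wrist"):
    p,d=grab_frame(n); np.savez(f"{n}0.npz",p=p,d=d); cv2.imwrite(f"pics/{n}0.png",p)
    cm=cam(n,s); print(n,-cm[2].T@cm[3],cm[2][2],cm[0][0,0],cm[1])
E
```

```text
pics
{'t': np.float64(0.0), 'qpos': array([ 1.045,  0.207,  1.543,  0.   ,  1.393, -0.15 ]), 'qvel': array([-0.   ,  0.001, -0.001,  0.001,  0.001, -0.002]), 'joint_torque': array([-1.0000e-03, -3.8304e+01, -2.9159e+01, -1.0000e-03,  1.1000e-02,
        0.0000e+00]), 'position': array([0.21 , 0.534, 0.23 ]), 'tcp_rot': array([ 0.186,  0.982, -0.001, -0.   ]), 'wrist_force': array([ 0.913, -0.291,  0.146]), 'wrist_torque': array([-0.008, -0.063,  0.059]), 'finger_force': np.float64(0.0), 'finger_gap': np.float64(0.085)}
top [ 0.23775449 -0.04655316  1.55286886] [ 0.20385014  0.01622705 -0.97886761] 441.54768164922723 -0.008195988625092328
side [ 0.16260243 -0.76404359  1.00681306] [ 0.29504647  0.59182941 -0.75012368] 424.27347106133107 -0.05547767497063408
wrist [0.14843316 0.56023597 0.37273485] [ 0.24662231 -0.09930695 -0.96401015] 294.39496824199006 -0.056061226926325945
```

View pics/top0.png

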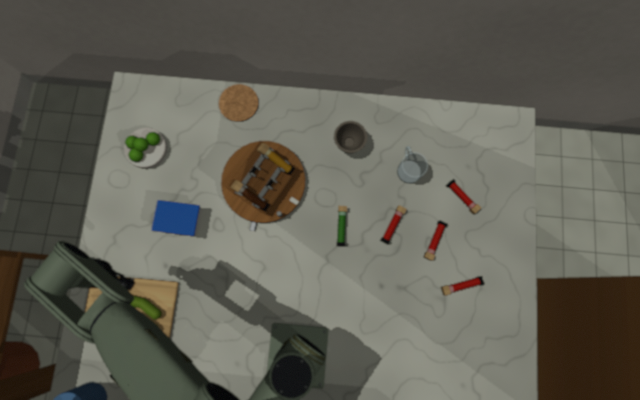

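View pics/side0.png

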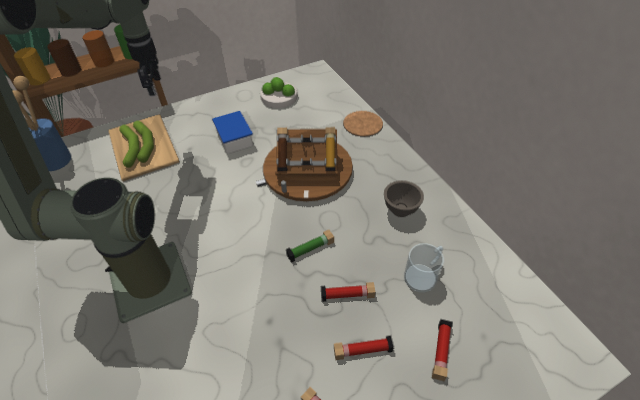

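The top view shows the turntable at (264,181) with the white pointer at about (253,226) and the white mark at about (294,201). Of the red tubes, the leftmost is at (394,225) with its stopper pointing away from the robot; green is at (342,226). I'll enlarge these.

```bash
python3 - <<'E'
from h import *
p=np.load("top0.npz")["p"]
a=cv2.resize(p[135:240,215:315],None,fx=5,fy=5,interpolation=cv2.INTER_CUBIC)
b=cv2.resize(p[195:255,370:420],None,fx=6,fy=6,interpolation=cv2.INTER_CUBIC)
o=np.zeros((525,800,3),np.uint8); o[:525,:500]=a; o[:360,500:800]=b
cv2.imwrite("pics/crop1.png",o)
E
```

```text
(no output)
```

View pics/crop1.png

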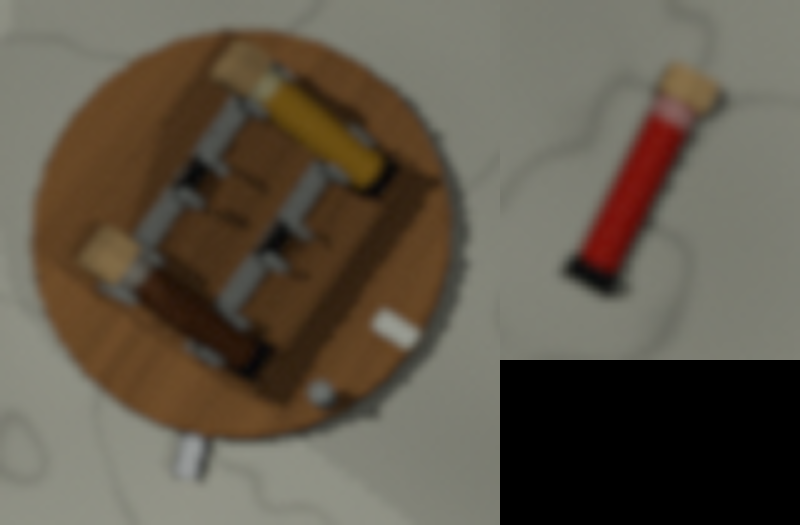

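```bash
python3 - <<'E'
from h import *
np.set_printoptions(precision=4,suppress=True)
cm=cam("top"); d=np.load("top0.npz")["d"]
C=lambda u,v:(215+u/5-.4,135+v/5-.4)
T=lambda u,v:(370+(u-500)/6-.4,195+v/6-.4)
# rim ellipse pts on z=.03
ang=onz(cm,[C(33,240),C(451,240),C(242,28),C(255,438),C(95,85),C(400,375)],.03)
print(ang)
A=np.c_[2*ang[:,:2],np.ones(len(ang))]; s=np.linalg.lstsq(A,(ang[:,:2]**2).sum(1),rcond=None)[0]
c=s[:2]; print("axis",c,"r",np.sqrt(s[2]+c@c))
post=onz(cm,[C(320,388)],.07)[0]; mark=onz(cm,[C(396,328)],.03)[0]; ptr=onz(cm,[C(190,457)],.01)[0]
for n,q in(("post",post),("mark",mark),("ptr",ptr)):
    v=q[:2]-c; print(n,q,np.hypot(*v),np.degrees(np.arctan2(v[1],v[0])))
P=cloud(cm,d)
for n,q in(("yst",C(240,65)),("yft",C(375,175)),("bst",C(112,250)),("bft",C(250,352)),("yc",C(320,125)),("ledge",C(355,290)),("board",C(230,200)),("posttop",C(320,388)),("counter",(400,300))):
    u,v=int(round(q[0])),int(round(q[1])); print(n,P[v,u])
st=onz(cm,[T(690,88)],.03)[0]; ft=onz(cm,[T(595,275)],.03)[0]; print("red",st,ft,np.linalg.norm(st-ft),np.degrees(np.arctan2(*(st-ft)[[1,0]])))
# colour mask
p=np.load("top0.npz")["p"].astype(int); m=(p[...,2]>90)&(p[...,1]<60)&(p[...,0]<60); m[:,:375]=0;m[:,418:]=0
v,u=np.nonzero(m); X=onz(cm,np.c_[u,v],.022); print("redglass",X.mean(0),len(u)); e=np.linalg.svd(X[:,:2]-X[:,:2].mean(0),full_matrices=False)[2][0]; print(np.degrees(np.arctan2(e[1],e[0])))
E
```

```text
[[0.5514 0.3246 0.03  ]
 [0.5787 0.0303 0.03  ]
 [0.7209 0.1959 0.03  ]
 [0.4259 0.1519 0.03  ]
 [0.6686 0.2959 0.03  ]
 [0.4793 0.0562 0.03  ]]
axis [0.5726 0.1777] r 0.14999831766984673
post [0.459  0.1067 0.07  ] 0.13400464464271336 -147.97547912427726
mark [0.5122 0.0624 0.03  ] 0.13016796119634771 -117.65424623006538
ptr [0.4108 0.1983 0.01  ] 0.1630988064730393 172.74378075015431
yst [0.6528 0.1719 0.1607]
yft [0.6046 0.0819 0.0899]
bst [0.5232 0.2427 0.1515]
bft [0.4763 0.153  0.0888]
yc [0.6296 0.1204 0.1145]
ledge [0.5343 0.092  0.0351]
board [0.578  0.1785 0.0897]
posttop [0.4597 0.1053 0.071 ]
counter [ 0.2059 -0.3328  0.0001]
red [ 0.5149 -0.3148  0.03  ] [ 0.4012 -0.2663  0.03  ] 0.12357422610161004 -23.098174013411196
redglass [ 0.4539 -0.2857  0.022 ] 157
156.30460199607333
```

The rim circle fits at radius 150.0 mm. The axis is at (0.573,0.178), the carousel is at about 1.21 rad, and the post is at 134 mm and z 0.07, all consistent. The red tube's axis points at −23.5° and its centre is near (0.458,−0.290). Next I move to the post with the fingers shut.

Emit:
apply_moves([
  {"travel":[0.55,-0.94,0],"turn":0.06,"hand":0},
  {"travel":[0.55,-0.94,0],"turn":0.06,"hand":0},
  {"travel":[0.55,-0.94,0],"turn":0.06,"hand":0},
], squeeze=40)

```text
t: 0.45
position: [0.2667, 0.4376, 0.2305]
tcp_rot: [0.094, 0.996, -0.002, 0.0]
wrist_force: [-0.3, -0.2, -0.5]
finger_gap: 0.0438
finger_force: 0.0
```

Emit:
apply_moves([
  {"travel":[0.55,-0.94,0],"turn":0.06,"hand":0},
  {"travel":[0.55,-0.94,0],"turn":0.06,"hand":0},
  {"travel":[0.55,-0.94,0],"turn":0.06,"hand":0},
])

```text
t: 0.75
position: [0.3218, 0.3443, 0.2311]
tcp_rot: [0.0, 1.0, -0.001, 0.0]
wrist_force: [0.4, 0.8, -0.2]
finger_gap: 0.0001
finger_force: 0.0
```

Emit:
apply_moves([
  {"travel":[0.55,-0.94,0],"turn":0.06,"hand":0},
  {"travel":[0.55,-0.94,0],"turn":0.06,"hand":0},
  {"travel":[0.55,-0.94,0],"turn":0.06,"hand":0},
])

```text
t: 1.05
position: [0.377, 0.2504, 0.2313]
tcp_rot: [-0.094, 0.996, -0.001, 0.0]
wrist_force: [-0.9, 0.7, 0.2]
finger_gap: -0.0002
finger_force: 0.0
```

Emit:
apply_moves([
  {"travel":[0.55,-0.94,0],"turn":0.06,"hand":0},
  {"travel":[0.55,-0.94,0],"turn":0.06,"hand":0},
  {"travel":[0.55,-0.94,0],"turn":0.06,"hand":0},
])

```text
t: 1.35
position: [0.4323, 0.1563, 0.2314]
tcp_rot: [-0.187, 0.982, -0.001, 0.001]
wrist_force: [-1.2, 0.8, -0.2]
finger_gap: 0.0003
finger_force: 0.0
```

Emit:
apply_moves([
  {"travel":[0.55,-0.94,-0.6],"turn":0.06,"hand":0},
  {"travel":[0.55,-0.94,-0.6],"turn":0.06,"hand":0},
  {"travel":[0.55,-0.94,-0.6],"turn":0.06,"hand":0},
  {"travel":[0.55,-0.94,-0.6],"turn":0.06,"hand":0},
])

```text
t: 1.75
position: [0.4852, 0.0629, 0.1688]
tcp_rot: [-0.278, 0.961, 0.001, -0.002]
wrist_force: [-0.6, 0.4, -0.4]
finger_gap: 0.0002
finger_force: 0.0
```

```bash
python3 - <<'E'
import numpy as np
c=np.array([.5726,.1777]); f=lambda a:c+.140*np.array([np.cos(np.radians(a)),np.sin(np.radians(a))])
start=np.array([.4866,.065]); y0=122.4
for call in ([-131,-134,-137,-140,-144,-148,-152,-156],[-160,-164,-168,-172,-176,-180,-184,-188],[-192,-196,-199,-202,-205]):
    for a in call:
        y=min(122.4,a+9.3-90+360); print(a,np.round((f(a)-start)/.1,2),round((y-y0)/180,3))
    start=f(a); y0=y; print()
E
```

```text
-131 [-0.06  0.07] 0.0
-134 [-0.11  0.12] 0.0
-137 [-0.16  0.17] 0.0
-140 [-0.21  0.23] 0.0
-144 [-0.27  0.3 ] 0.0
-148 [-0.33  0.39] 0.0
-152 [-0.38  0.47] 0.0
-156 [-0.42  0.56] 0.0

-160 [-0.04  0.09] -0.017
-164 [-0.07  0.18] -0.039
-168 [-0.09  0.28] -0.062
-172 [-0.11  0.37] -0.084
-176 [-0.12  0.47] -0.106
-180 [-0.12  0.57] -0.128
-184 [-0.12  0.67] -0.151
-188 [-0.11  0.76] -0.173

-192 [0.02 0.1 ] -0.022
-196 [0.04 0.19] -0.044
-199 [0.06 0.26] -0.061
-202 [0.09 0.33] -0.078
-205 [0.12 0.4 ] -0.094
```

Emit:
apply_moves([
  {"travel":[0,0,-0.4],"turn":0,"hand":0},
  {"travel":[0,0,-0.8],"turn":0,"hand":0},
  {"travel":[0,0,-1],"turn":0,"hand":0},
  {"travel":[0,0,-1],"turn":0,"hand":0},
])

```text
t: 2.15
position: [0.4821, 0.0664, 0.0684]
tcp_rot: [-0.28, 0.96, 0.002, -0.004]
wrist_force: [0.2, 0.3, 0.0]
finger_gap: -0.0001
finger_force: 0.0
```

Emit:
apply_moves([
  {"travel":[0,0,-0.2],"turn":0,"hand":0},
  {"travel":[0,0,-0.2],"turn":0,"hand":0},
])

```text
t: 2.35
position: [0.4848, 0.066, 0.0512]
tcp_rot: [-0.28, 0.96, 0.0, -0.001]
wrist_force: [-0.7, 0.3, -1.4]
finger_gap: 0.0001
finger_force: 0.0
```

Emit:
apply_moves([
  {"travel":[-0.06,0.07,0],"turn":0,"hand":0},
  {"travel":[-0.11,0.12,0],"turn":0,"hand":0},
  {"travel":[-0.16,0.17,0],"turn":0,"hand":0},
  {"travel":[-0.21,0.23,0],"turn":-0.01,"hand":0},
  {"travel":[-0.27,0.3,0],"turn":-0.03,"hand":0},
  {"travel":[-0.33,0.39,0],"turn":-0.055,"hand":0},
  {"travel":[-0.38,0.47,0],"turn":-0.075,"hand":0},
  {"travel":[-0.42,0.56,0],"turn":-0.1,"hand":0},
])

```text
t: 3.15
position: [0.4441, 0.1212, 0.0524]
tcp_rot: [-0.125, 0.992, -0.001, 0.001]
wrist_force: [0.7, -2.7, 0.8]
finger_gap: -0.0
finger_force: 1.4
```

Emit:
apply_moves([
  {"travel":[-0.04,0.09,0],"turn":-0.02,"hand":0},
  {"travel":[-0.07,0.18,0],"turn":-0.045,"hand":0},
  {"travel":[-0.09,0.28,0],"turn":-0.065,"hand":0},
  {"travel":[-0.11,0.37,0],"turn":-0.09,"hand":0},
  {"travel":[-0.12,0.47,0],"turn":-0.11,"hand":0},
  {"travel":[-0.12,0.57,0],"turn":-0.13,"hand":0},
  {"travel":[-0.12,0.67,0],"turn":-0.155,"hand":0},
  {"travel":[-0.11,0.76,0],"turn":-0.18,"hand":0},
])

```text
t: 3.95
position: [0.4322, 0.1974, 0.0522]
tcp_rot: [0.157, 0.988, -0.0, 0.0]
wrist_force: [-0.5, -2.6, 1.9]
finger_gap: -0.0001
finger_force: 1.4
```

```bash
cat > meas.py <<'E'
from h import *
import sys
n=sys.argv[1]
p,d=grab_frame("top"); np.savez(n+".npz",p=p,d=d)
cm=cam("top"); c=np.array([.5726,.1777])
# unwrap: bright/desaturated pixels on z=.03 near rim
for r,z,nm in((.130,.03,"mark"),(.138,.03,"mark"),(.168,.01,"ptr")):
    a=np.radians(np.arange(60,300,.5)); X=np.c_[c[0]+r*np.cos(a),c[1]+r*np.sin(a),np.full(len(a),z)]
    uv=proj(cm,X).astype(np.float32); v=cv2.remap(p,uv[:,0].reshape(1,-1),uv[:,1].reshape(1,-1),cv2.INTER_LINEAR)[0].astype(int)
    mn=v.min(1); i=mn.argmax(); w=np.clip(mn-mn[i]*.75,0,None)*(abs(np.arange(len(a))-i)<25); print(nm,r,mn[i],(w*np.degrees(a)).sum()/w.sum())
cv2.imwrite("pics/"+n+".png",cv2.resize(p[135:240,215:315],None,fx=5,fy=5,interpolation=cv2.INTER_CUBIC))
E
python3 meas.py t1
```

```text
mark 0.13 90 193.39556135770235
mark 0.138 96 193.97093023255815
ptr 0.168 133 186.87893864013267
```

View pics/t1.png

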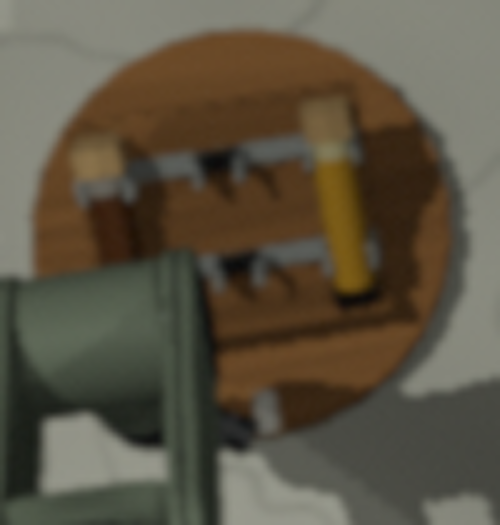

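The mark, at crop (265,410), measures 193.5°, and the pointer is at 172.7°. About 20.7° is left to turn.

Emit:
apply_moves([
  {"travel":[0.02,0.1,0],"turn":-0.02,"hand":0},
  {"travel":[0.04,0.19,0],"turn":-0.045,"hand":0},
  {"travel":[0.06,0.26,0],"turn":-0.06,"hand":0},
  {"travel":[0.09,0.33,0],"turn":-0.08,"hand":0},
  {"travel":[0.12,0.4,0],"turn":-0.095,"hand":0},
  {"travel":[0.14,0.44,0],"turn":-0.105,"hand":0},
  {"travel":[0.16,0.47,0],"turn":-0.115,"hand":0},
  {"travel":[0.16,0.47,0],"turn":-0.115,"hand":0},
])

```text
t: 4.8
position: [0.4476, 0.2443, 0.0514]
tcp_rot: [0.329, 0.944, -0.0, -0.0]
wrist_force: [-1.3, 0.7, 0.3]
finger_gap: -0.0001
finger_force: 0.5
```

```bash
python3 meas.py t2
```

```text
mark 0.13 100 173.75124378109453
mark 0.138 98 173.80769230769232
ptr 0.168 156 174.09176029962546
```

The mark is at 173.8° and the pointer at 172.7–174°, so the turntable is aligned. Now I back off, rise and go to the red tube with the gripper opening.

Emit:
apply_moves([
  {"travel":[-0.2,-0.25,0],"turn":0,"hand":0},
  {"travel":[-0.2,-0.25,0.4],"turn":0,"hand":0},
  {"travel":[-0.2,-0.25,0.9],"turn":0,"hand":0},
  {"travel":[-0.2,-0.25,1],"turn":0,"hand":0},
])

```text
t: 5.25
position: [0.4328, 0.2202, 0.1576]
tcp_rot: [0.33, 0.944, 0.004, 0.005]
wrist_force: [0.3, -0.1, 0.9]
finger_gap: 0.0001
finger_force: 0.0
```

Emit:
apply_moves([
  {"travel":[0,-0.45,0.5],"turn":0.04,"hand":0.7},
  {"travel":[0,-0.98,0.5],"turn":0.08,"hand":0.7},
  {"travel":[0,-0.98,0.5],"turn":0.08,"hand":0.7},
])

```text
t: 5.55
position: [0.43, 0.1188, 0.2037]
tcp_rot: [0.208, 0.978, 0.0, 0.003]
wrist_force: [-0.6, 0.7, 0.7]
finger_gap: 0.0431
finger_force: 0.0
```

Emit:
apply_moves([
  {"travel":[0,-0.5,0],"turn":0,"hand":0.7},
  {"travel":[0,-1,0],"turn":0,"hand":0.7},
  {"travel":[0,-1,0],"turn":0,"hand":0.7},
])

```text
t: 5.85
position: [0.4291, 0.0157, 0.2018]
tcp_rot: [0.213, 0.977, -0.001, 0.001]
wrist_force: [-0.6, 0.8, 0.6]
finger_gap: 0.0595
finger_force: 0.0
```

Emit:
apply_moves([
  {"travel":[0,-0.5,0],"turn":0,"hand":0.7},
  {"travel":[0,-1,0],"turn":0,"hand":0.7},
  {"travel":[0,-1,0],"turn":0,"hand":0.7},
])

```text
t: 6.15
position: [0.4291, -0.0836, 0.2018]
tcp_rot: [0.212, 0.977, -0.001, 0.001]
wrist_force: [0.7, -0.0, 0.3]
finger_gap: 0.0601
finger_force: 0.0
```

Emit:
apply_moves([
  {"travel":[0,-0.5,0],"turn":0,"hand":0.7},
  {"travel":[0,-1,0],"turn":0,"hand":0.7},
  {"travel":[0,-1,0],"turn":0,"hand":0.7},
])

```text
t: 6.45
position: [0.4293, -0.183, 0.2019]
tcp_rot: [0.212, 0.977, -0.001, 0.001]
wrist_force: [0.3, 0.7, 0.5]
finger_gap: 0.0598
finger_force: 0.0
```

Emit:
apply_moves([
  {"travel":[0.15,-0.5,0],"turn":0,"hand":0.7},
  {"travel":[0.3,-1,0],"turn":0,"hand":0.7},
  {"travel":[0.3,-1,0],"turn":0,"hand":0.7},
  {"travel":[0.3,-1,0],"turn":0,"hand":0.7},
])

```text
t: 6.85
position: [0.4591, -0.2782, 0.2007]
tcp_rot: [0.209, 0.978, 0.001, -0.0]
wrist_force: [-0.2, 0.5, 0.2]
finger_gap: 0.0601
finger_force: 0.0
```

```bash
python3 meas.py t3; python3 - <<'E'
from h import *
s=state(); p,d=grab_frame("wrist"); np.savez("w1.npz",p=p,d=d,pos=s["position"],rot=s["tcp_rot"]); cv2.imwrite("pics/w1.png",p)
print(s["position"],s["tcp_rot"],s["finger_gap"],s["t"])
cm=cam("wrist",s); q=p.astype(int); m=((q[...,2]>90)&(q[...,1]<.5*q[...,2])&(q[...,0]<.5*q[...,2])).astype(np.uint8)
n,l,st,ce=cv2.connectedComponentsWithStats(m); 
for i in range(1,n):
    if st[i,4]>150:
        v,u=np.nonzero(l==i); X=onz(cm,np.c_[u,v],.02); e=np.linalg.svd(X[:,:2]-X[:,:2].mean(0),full_matrices=False)[2][0]; print(ce[i],st[i],X.mean(0),np.degrees(np.arctan2(e[1],e[0]))%180-180)
E
```

```text
mark 0.13 159 173.7359437751004
mark 0.138 158 173.80746268656716
ptr 0.168 157 171.1963358778626
[ 0.45867134 -0.27711231  0.2007007 ] [ 2.08918513e-01  9.77932443e-01  8.92116337e-04 -6.29682503e-04] 0.059893835444033414 6.9
[ 36.15340584 140.86834574] [   8  104   60   72 1747] [ 0.28128609 -0.54907486  0.02      ] -71.11595978345649
[309.16712479 182.03958219] [ 298  140   23   86 1819] [ 0.45437817 -0.28430695  0.02      ] -23.293273867043013
[171.82051282 198.        ] [161 182  21  37 585] [ 0.40587793 -0.43597822  0.02      ] -26.910420751032007
[194.09386282 349.59205776] [181 342  24  17 277] [ 0.59976866 -0.5232082   0.02      ] -120.49093030385781
```

View pics/w1.png

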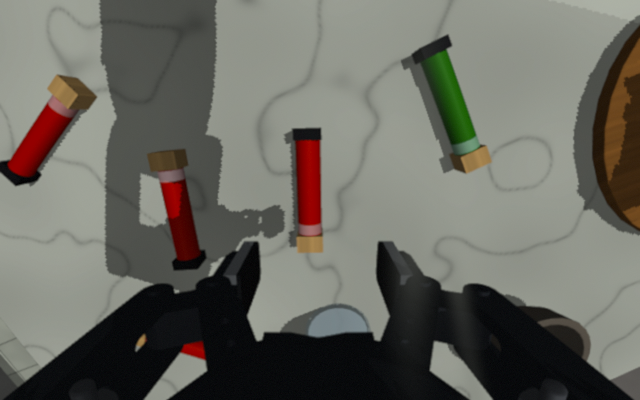

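```bash
python3 - <<'E'
from h import *
z=np.load("w1.npz"); s=dict(position=z["pos"],tcp_rot=z["rot"]); cm=cam("wrist",s)
print("cam",-cm[2].T@cm[3])
a=np.radians(-23.3); e=np.array([np.cos(a),np.sin(a),0]); 
X=onz(cm,[(306.5,129),(307,140),(311,237),(311,251)],.03); print(X)
X2=onz(cm,[(306.5,129),(307,140),(311,237),(311,251)],.0); print(X2)
print("len",np.linalg.norm(X[0]-X[2]), "foot->st start at .03", "centre from foot", X[0]+e*.070,"from st start",X[2]-e*.05)
q=s["tcp_rot"]; Rt=Ro.from_quat(q).as_matrix(); print("yaw y",np.degrees(np.arctan2(Rt[1,1],Rt[0,1])))
E
```

```text
cam [ 0.39813621 -0.24898115  0.3434284 ]
[[ 0.40001564 -0.26220279  0.03      ]
 [ 0.41044063 -0.26641817  0.03      ]
 [ 0.51101505 -0.30765744  0.03      ]
 [ 0.52685374 -0.31488483  0.03      ]]
[[ 0.40019553 -0.26346831  0.        ]
 [ 0.41161836 -0.26808716  0.        ]
 [ 0.52181933 -0.31327368  0.        ]
 [ 0.53917402 -0.32119284  0.        ]]
len 0.11994580111091696 foot->st start at .03 centre from foot [ 0.46430689 -0.28989098  0.03      ] from st start [ 0.46509274 -0.28788017  0.03      ]
yaw y 65.88195353509532
```

Both cameras put the tube's centre near (0.463,−0.290), with the axis at −23.3°. In the wrist view the tube runs from (307,129) to (311,251), midway between the fingers, and the green tube is well to the side. Descending.

Emit:
apply_moves([
  {"travel":[0.04,-0.13,-0.3],"turn":0.005,"hand":0.6},
  {"travel":[0.04,-0.13,-0.7],"turn":0.005,"hand":0.6},
  {"travel":[0.04,-0.13,-1],"turn":0.005,"hand":0.6},
  {"travel":[0.04,-0.13,-1],"turn":0.005,"hand":0.6},
])

```text
t: 7.35
position: [0.459, -0.2867, 0.0966]
tcp_rot: [0.201, 0.98, 0.003, -0.005]
wrist_force: [0.2, 0.5, -0.3]
finger_gap: 0.0509
finger_force: 0.0
```

Emit:
apply_moves([
  {"travel":[0,0,-0.3],"turn":0,"hand":0.6},
  {"travel":[0,0,-0.6],"turn":0,"hand":0.6},
  {"travel":[0,0,-0.8],"turn":0,"hand":0.6},
  {"travel":[0,0,-0.94],"turn":0,"hand":0.6},
  {"travel":[0,0,-0.97],"turn":0,"hand":0.6},
  {"travel":[0,0,-0.97],"turn":0,"hand":0.6},
])

```text
t: 7.95
position: [0.4632, -0.2919, 0.0052]
tcp_rot: [0.201, 0.98, -0.0, 0.001]
wrist_force: [-0.2, -0.2, 0.1]
finger_gap: 0.0511
finger_force: 0.0
```

Emit:
apply_moves([
  {"travel":[0,0,-0.03],"turn":0,"hand":0.6},
  {"travel":[0,0,-0.03],"turn":0,"hand":0},
  {"travel":[0,0,-0.03],"turn":0,"hand":0},
  {"travel":[0,0,-0.03],"turn":0,"hand":0},
  {"travel":[0,0,-0.03],"turn":0,"hand":0},
  {"travel":[0,0,-0.03],"turn":0,"hand":0},
  {"travel":[0,0,-0.03],"turn":0,"hand":0},
], squeeze=25)

```text
t: 8.65
position: [0.4631, -0.2925, 0.0023]
tcp_rot: [0.202, 0.979, -0.0, 0.001]
wrist_force: [-1.3, 1.2, 6.3]
finger_gap: 0.0269
finger_force: 24.9
```

Emit:
apply_moves([
  {"travel":[0,0,0.3],"turn":0,"hand":0},
  {"travel":[0,0,0.7],"turn":0,"hand":0},
  {"travel":[0,0,1],"turn":0,"hand":0},
  {"travel":[0,0,1],"turn":0,"hand":0},
])

```text
t: 9.05
position: [0.4656, -0.2947, 0.1063]
tcp_rot: [0.202, 0.979, -0.003, 0.005]
wrist_force: [1.1, 0.1, -0.2]
finger_gap: 0.0273
finger_force: 24.9
```

```bash
cat > tube.py <<'E'
from h import *
import sys
def tube(n="side",save=None):
    "red tube held: fit axis to cloud of red pixels near tcp"
    s=state(); p,d=grab_frame(n); cm=cam(n,s); q=p.astype(int)
    if save: np.savez(save+".npz",p=p,d=d,pos=s["position"],rot=s["tcp_rot"])
    m=(q[...,2]>60)&(q[...,1]<.5*q[...,2])&(q[...,0]<.5*q[...,2])&(d>0)
    P=cloud(cm,d); X=P[m]; X=X[np.linalg.norm(X-np.array(s["position"]),axis=1)<.1]
    c=np.median(X,0); e=np.linalg.svd(X-X.mean(0),full_matrices=False)[2][0]; e*=np.sign(e[0])
    print(n,len(X),"tcp",np.round(s["position"],4),"c",np.round(X.mean(0),4),"e",np.round(e,3),"pitch",np.degrees(np.arcsin(e[2])).round(1),"yaw",np.degrees(np.arctan2(e[1],e[0])).round(1),"t",s["t"])
    return p
if __name__=="__main__":
    for n in("side","top"):
        p=tube(n,sys.argv[1]+n); cv2.imwrite(f"pics/{sys.argv[1]}{n}.png",p)
E
python3 tube.py g1
```

```text
side 276 tcp [ 0.4656 -0.2947  0.1063] c [ 0.4444 -0.2921  0.1295] e [ 0.922 -0.387  0.015] pitch 0.9 yaw -22.8 t 9.05
top 32 tcp [ 0.464  -0.2934  0.1037] c [ 0.4432 -0.2831  0.1275] e [ 0.796  0.554 -0.244] pitch -14.1 yaw 34.8 t 9.1
```

The tube is held level at 0.9° pitch. The tool can only yaw, so I'll pivot the tube in the grip by pressing the underside of its stopper on the fixed post's top, with the tube aligned radially so no torque acts on the turntable.

Emit:
apply_moves([
  {"travel":[-0.2,0.2,0.5],"turn":0,"hand":0},
  {"travel":[-0.4,0.6,0.9],"turn":-0.03,"hand":0},
  {"travel":[-0.51,0.97,0.9],"turn":-0.073,"hand":0},
  {"travel":[-0.51,0.97,0.9],"turn":-0.073,"hand":0},
])

```text
t: 9.55
position: [0.4091, -0.1906, 0.1903]
tcp_rot: [0.312, 0.95, 0.001, -0.002]
wrist_force: [-0.1, -1.0, -1.3]
finger_gap: 0.0271
finger_force: 25.0
```

Emit:
apply_moves([
  {"travel":[0,0.4,0],"turn":0,"hand":0},
  {"travel":[0,0.8,0],"turn":0,"hand":0},
  {"travel":[0,1,0],"turn":0,"hand":0},
])

```text
t: 9.85
position: [0.4096, -0.0922, 0.1887]
tcp_rot: [0.311, 0.95, 0.001, -0.003]
wrist_force: [0.2, -1.0, -0.5]
finger_gap: 0.027
finger_force: 25.0
```

Emit:
apply_moves([
  {"travel":[0,0.4,0],"turn":0,"hand":0},
  {"travel":[0,0.8,0],"turn":0,"hand":0},
  {"travel":[0,1,0],"turn":0,"hand":0},
])

```text
t: 10.15
position: [0.4097, 0.0075, 0.1888]
tcp_rot: [0.311, 0.95, 0.0, -0.003]
wrist_force: [0.3, -0.4, -0.8]
finger_gap: 0.0271
finger_force: 25.1
```

Emit:
apply_moves([
  {"travel":[0,0.4,0],"turn":0,"hand":0},
  {"travel":[0,0.8,0],"turn":0,"hand":0},
  {"travel":[0,1,0],"turn":0,"hand":0},
])

```text
t: 10.45
position: [0.4099, 0.1072, 0.1889]
tcp_rot: [0.311, 0.95, -0.001, -0.002]
wrist_force: [0.3, 0.3, -0.0]
finger_gap: 0.0269
finger_force: 25.1
```

Emit:
apply_moves([
  {"travel":[0,0.4,0],"turn":0,"hand":0},
  {"travel":[0,0.8,0],"turn":0,"hand":0},
  {"travel":[0,1,0],"turn":0,"hand":0},
])

```text
t: 10.75
position: [0.4102, 0.2071, 0.1888]
tcp_rot: [0.311, 0.95, -0.001, -0.002]
wrist_force: [0.2, 0.8, -0.4]
finger_gap: 0.027
finger_force: 25.1
```

Emit:
apply_moves([
  {"travel":[0,0.4,0],"turn":0,"hand":0},
  {"travel":[0,0.8,0],"turn":0,"hand":0},
  {"travel":[0,0.92,0],"turn":0,"hand":0},
  {"travel":[0,0.92,0],"turn":0,"hand":0},
])

```text
t: 11.15
position: [0.4105, 0.2977, 0.189]
tcp_rot: [0.311, 0.95, -0.002, -0.001]
wrist_force: [0.4, -1.3, -1.5]
finger_gap: 0.0269
finger_force: 25.1
```

```bash
python3 tube.py g2; python3 meas.py t4; python3 - <<'E'
from h import *
s=state(); p,d=grab_frame("wrist"); np.savez("w2.npz",p=p,d=d,pos=s["position"],rot=s["tcp_rot"]); cv2.imwrite("pics/w2.png",p); print(s["position"],s["tcp_rot"],s["t"])
E
```

```text
side 157 tcp [0.4105 0.2977 0.189 ] c [0.3922 0.2984 0.2112] e [ 0.811 -0.585  0.019] pitch 1.1 yaw -35.8 t 11.15
top 96 tcp [0.4106 0.2965 0.1892] c [0.389  0.3079 0.2133] e [ 0.783 -0.622 -0.004] pitch -0.2 yaw -38.4 t 11.2
mark 0.13 98 173.69617224880383
mark 0.138 113 139.77065217391305
ptr 0.168 136 139.4908503767492
[0.41107313 0.29564454 0.190013  ] [ 3.12717315e-01  9.49845156e-01 -1.24334649e-03 -7.17329602e-04] 11.3
```

View pics/w2.png

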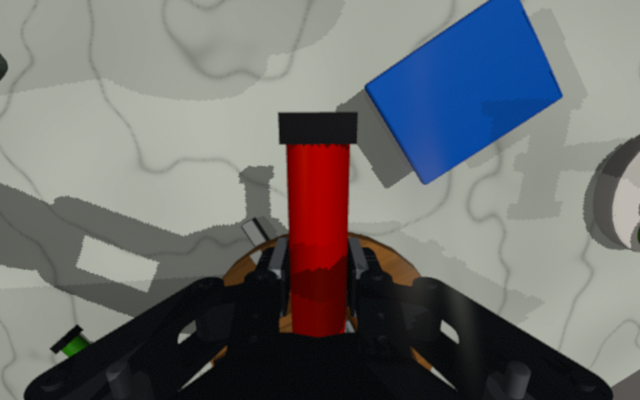

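```bash
python3 - <<'E'
from h import *
z=np.load("w2.npz"); s=dict(position=z["pos"],tcp_rot=z["rot"]); cm=cam("wrist",s)
print(onz(cm,[(365,90),(425,183),(562,95)],.065).round(3))
print("pointer", onz(cm,[(255,233)],.01).round(3))
E
```

```text
[[0.36  0.385 0.065]
 [0.461 0.384 0.065]
 [0.467 0.528 0.065]]
pointer [[0.415 0.202 0.01 ]]
```

Emit:
apply_moves([
  {"travel":[0.16,-0.12,0],"turn":0,"hand":0},
  {"travel":[0.16,-0.12,-0.4],"turn":0,"hand":0},
  {"travel":[0.16,-0.12,-0.8],"turn":0,"hand":0},
  {"travel":[0.16,-0.12,-1],"turn":0,"hand":0},
  {"travel":[0.16,-0.12,-1],"turn":0,"hand":0},
])

```text
t: 11.85
position: [0.4245, 0.2822, 0.0877]
tcp_rot: [0.313, 0.95, -0.003, -0.003]
wrist_force: [-0.5, 0.1, -0.1]
finger_gap: 0.027
finger_force: 25.1
```

Emit:
apply_moves([
  {"travel":[0.02,0,-0.1],"turn":0,"hand":0},
  {"travel":[0.02,0,-0.15],"turn":0,"hand":0},
  {"travel":[0.02,0,-0.18],"turn":0,"hand":0},
  {"travel":[0.02,0,-0.21],"turn":0,"hand":0},
  {"travel":[0.02,0,-0.24],"turn":0,"hand":0},
], squeeze=20)

```text
t: 12.35
position: [0.43, 0.2859, 0.0685]
tcp_rot: [0.312, 0.95, 0.001, 0.0]
wrist_force: [-4.0, 1.4, 6.4]
finger_gap: 0.0274
finger_force: 25.9
```

```bash
python3 tube.py g3
```

```text
side 131 tcp [0.43   0.2859 0.0685] c [0.4106 0.2857 0.0915] e [ 0.782 -0.615  0.103] pitch 5.9 yaw -38.2 t 12.35
top 41 tcp [0.4299 0.2859 0.0682] c [0.4224 0.2874 0.0923] e [ 0.732 -0.679  0.055] pitch 3.2 yaw -42.8 t 12.4
```

It works: at 6 N contact the tube is pitching up. Continuing.

Emit:
apply_moves([
  {"travel":[0,0,-0.03],"turn":0,"hand":0},
  {"travel":[0,0,-0.05],"turn":0,"hand":0},
  {"travel":[0,0,-0.07],"turn":0,"hand":0},
  {"travel":[0,0,-0.09],"turn":0,"hand":0},
  {"travel":[0,0,-0.1],"turn":0,"hand":0},
])

```text
t: 12.95
position: [0.4294, 0.2865, 0.0585]
tcp_rot: [0.312, 0.95, 0.001, -0.0]
wrist_force: [-3.4, 3.2, 6.3]
finger_gap: 0.0272
finger_force: 27.6
```

```bash
python3 tube.py g4; python3 meas.py t5|head -1
```

```text
side 126 tcp [0.4294 0.2865 0.0585] c [0.407  0.2888 0.0775] e [ 0.704 -0.616  0.353] pitch 20.7 yaw -41.2 t 12.95
top 18 tcp [0.4294 0.2865 0.0584] c [0.4172 0.2908 0.0826] e [ 0.652 -0.725  0.222] pitch 12.8 yaw -48.0 t 13.0
mark 0.13 99 173.703125
```

Emit:
apply_moves([
  {"travel":[0,0,-0.02],"turn":0,"hand":0},
  {"travel":[0,0,-0.04],"turn":0,"hand":0},
  {"travel":[0,0,-0.06],"turn":0,"hand":0},
  {"travel":[0,0,-0.08],"turn":0,"hand":0},
  {"travel":[0,0,-0.09],"turn":0,"hand":0},
])

```text
t: 13.6
position: [0.4298, 0.2864, 0.0496]
tcp_rot: [0.312, 0.95, 0.001, 0.0]
wrist_force: [-5.0, 2.3, 6.1]
finger_gap: 0.0271
finger_force: 30.0
```

```bash
python3 tube.py g5; python3 meas.py t6|head -1
```

```text
side 114 tcp [0.4298 0.2864 0.0496] c [0.4058 0.2914 0.0627] e [ 0.675 -0.547  0.494] pitch 29.6 yaw -39.0 t 13.6
top 5 tcp [0.4297 0.2864 0.0495] c [0.4231 0.2845 0.0746] e [ 0.546 -0.725  0.419] pitch 24.8 yaw -53.0 t 13.65
mark 0.13 99 173.7141148325359
```

Emit:
apply_moves([
  {"travel":[0,0,-0.02],"turn":0,"hand":0},
  {"travel":[0,0,-0.03],"turn":0,"hand":0},
  {"travel":[0,0,-0.03],"turn":0,"hand":0},
  {"travel":[-0.1,0.1,0.2],"turn":0,"hand":0},
  {"travel":[-0.1,0.1,0.6],"turn":0,"hand":0},
  {"travel":[-0.1,0.1,1],"turn":0,"hand":0},
  {"travel":[-0.1,0.1,1],"turn":0,"hand":0},
])

```text
t: 14.45
position: [0.4241, 0.2975, 0.155]
tcp_rot: [0.312, 0.95, 0.005, 0.005]
wrist_force: [0.7, 0.6, -0.0]
finger_gap: 0.0271
finger_force: 30.1
```

Emit:
apply_moves([
  {"travel":[0,-0.3,0.5],"turn":0.04,"hand":0},
  {"travel":[0,-0.6,0.5],"turn":0.08,"hand":0},
  {"travel":[0,-1,0.5],"turn":0.12,"hand":0},
  {"travel":[0,-1,0.5],"turn":0.165,"hand":0},
  {"travel":[0,-1,0.5],"turn":0.165,"hand":0},
], squeeze=40)

```text
t: 14.95
position: [0.4193, 0.1941, 0.1978]
tcp_rot: [0.06, 0.998, -0.0, -0.0]
wrist_force: [-0.3, -0.4, -1.0]
finger_gap: 0.0267
finger_force: 40.8
```

```bash
python3 tube.py g6; python3 tube.py g6b;python3 - <<'E'
from h import *
print(state()["tcp_rot"])
a=np.load("g6side.npz")["p"]
s=state(); u,v=proj(cam("side"),[s["position"]])[0].astype(int); print(u,v)
cv2.imwrite("pics/g6c.png",cv2.resize(a[max(0,v-70):v+70,max(0,u-80):u+120],None,fx=4,fy=4,interpolation=cv2.INTER_CUBIC))
E
```

```text
side 168 tcp [0.4193 0.1941 0.1978] c [0.3883 0.1882 0.2069] e [ 0.851 -0.159  0.501] pitch 30.1 yaw -10.6 t 14.95
top 21 tcp [0.4193 0.1947 0.1978] c [0.3693 0.2049 0.2008] e [ 0.759 -0.023  0.651] pitch 40.6 yaw -1.7 t 15.0
side 170 tcp [0.4193 0.1952 0.1978] c [0.3893 0.1892 0.2075] e [ 0.848 -0.173  0.5  ] pitch 30.0 yaw -11.5 t 15.05
top 19 tcp [0.4193 0.1954 0.1978] c [0.3699 0.206  0.2021] e [ 0.886 -0.044  0.462] pitch 27.5 yaw -2.9 t 15.1
[ 5.89985421e-02  9.98258017e-01 -5.13369945e-05 -3.16510568e-04]
255 137
```

View pics/g6c.png

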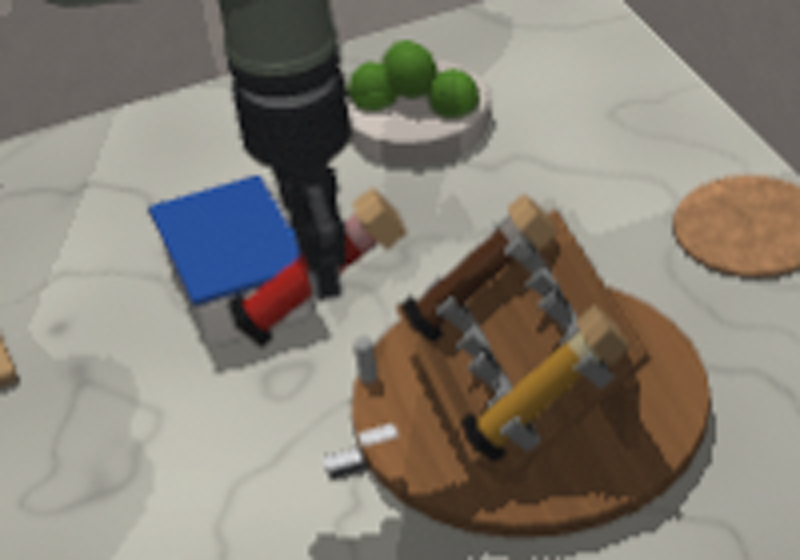

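```bash
python3 - <<'E'
from h import *
from scipy.optimize import least_squares
cm=cam("side"); o=np.array([255-80,137-70])
f=lambda q:o+np.array(q)/4-.375
def fit(ft,st,c0,yaw):
    t=np.array([f(ft),f(st)]); 
    def r(x):
        e=np.array([np.cos(x[3])*np.cos(yaw),np.cos(x[3])*np.sin(yaw),np.sin(x[3])]); c=x[:3]
        return np.r_[(proj(cm,[c-.064*e,c+.060*e])-t).ravel(),(x[:3]-c0)/.003]
    s=least_squares(r,np.r_[c0,.5]); print(np.degrees(s.x[3]),s.x[:3],np.abs(s.fun).max())
s=state(); 
fit((250,317),(380,218),np.array(s["position"])+[0,0,.0127],np.radians(-6.8))
# yellow: rack geometry rough centre
u=np.radians(-6.6); X=np.array([np.cos(u),np.sin(u),0]);Y=np.array([-X[1],X[0],0]); base=np.array([.5726,.1777,0])
yc=base-.076*Y+np.array([0,0,.105])
fit((484,437),(604,336),yc,np.radians(-6.6))
# neighbours via cloud of initial top picture in rack frame
d=np.load("t3.npz"); P=cloud(cam("top"),d["d"]); q=d["p"].astype(int)
m=(q[...,2]>90)&(q[...,1]>.55*q[...,2])&(q[...,0]<.3*q[...,2]); A=P[m]; A=A[np.linalg.norm(A[:,:2]-base[:2],axis=1)<.14]
r=A-base; print("yellow surf",len(A),"u",np.median(r@X),"v",np.median(r@Y),"z",np.median(r[:,2]))
k=np.polyfit(r@X,r[:,2],1); print("z=a*u+b",k,np.degrees(np.arctan(k[0])))
E
```

```text
29.56670926534315 [0.41850268 0.19698731 0.2118814 ] 0.46298441296700277
35.073495561378785 [0.55876503 0.10526212 0.10569225] 1.699916967932998
yellow surf 155 u -0.023925748368028882 v -0.07379982932952427 z 0.1116625600822494
z=a*u+b [0.61122768 0.12681982] 31.43442825669954
```

The fit method recovers the fixed yellow tube at 35.07°, so I trust it. The red tube is at 29.6° and needs about 5.4° more, so I go back to the post for a small extra press, nearer the grip.

Emit:
apply_moves([
  {"travel":[0.0,0.4,0],"turn":-0.04,"hand":0},
  {"travel":[0.1,0.84,0],"turn":-0.08,"hand":0},
  {"travel":[0.2,0.84,-0.2],"turn":-0.12,"hand":0},
  {"travel":[0.2,0.84,-0.6],"turn":-0.165,"hand":0},
  {"travel":[0.2,0.84,-1],"turn":-0.165,"hand":0},
  {"travel":[0.2,0.84,-1],"turn":-0.165,"hand":0},
], squeeze=40)

```text
t: 15.75
position: [0.4338, 0.2776, 0.092]
tcp_rot: [0.312, 0.95, -0.005, -0.005]
wrist_force: [-1.3, 0.2, -1.0]
finger_gap: 0.0269
finger_force: 40.9
```

Emit:
apply_moves([
  {"travel":[0,0,-0.25],"turn":0,"hand":0},
  {"travel":[0,0,-0.36],"turn":0,"hand":0},
  {"travel":[0,0,-0.42],"turn":0,"hand":0},
  {"travel":[0,0,-0.45],"turn":0,"hand":0},
  {"travel":[0,0,-0.47],"turn":0,"hand":0},
  {"travel":[0,0,-0.48],"turn":0,"hand":0},
], squeeze=20)

```text
t: 16.35
position: [0.4413, 0.2808, 0.054]
tcp_rot: [0.313, 0.95, 0.002, 0.001]
wrist_force: [-5.8, 0.9, 15.3]
finger_gap: 0.0268
finger_force: 42.5
```

```bash
python3 tube.py g7; python3 meas.py t7|head -1
```

```text
side 107 tcp [0.4413 0.2808 0.054 ] c [0.4172 0.286  0.0648] e [ 0.66  -0.534  0.529] pitch 31.9 yaw -39.0 t 16.35
top 8 tcp [0.4414 0.2808 0.0541] c [0.4218 0.294  0.0712] e [ 0.528 -0.711  0.464] pitch 27.7 yaw -53.4 t 16.4
mark 0.13 99 172.92256341789053
```

Emit:
apply_moves([
  {"travel":[0,0,-0.02],"turn":0,"hand":0},
  {"travel":[0,0,-0.03],"turn":0,"hand":0},
  {"travel":[0,0,-0.04],"turn":0,"hand":0},
  {"travel":[0,0,-0.04],"turn":0,"hand":0},
])

```text
t: 16.9
position: [0.4424, 0.2818, 0.0514]
tcp_rot: [0.313, 0.95, 0.003, 0.002]
wrist_force: [-5.3, 1.9, 16.8]
finger_gap: 0.0267
finger_force: 44.8
```

```bash
python3 tube.py g8; python3 meas.py t8|head -1
```

```text
side 104 tcp [0.4424 0.2818 0.0514] c [0.4179 0.2869 0.0611] e [ 0.621 -0.513  0.592] pitch 36.3 yaw -39.5 t 16.9
top 7 tcp [0.4424 0.2818 0.0514] c [0.4236 0.2934 0.0697] e [ 0.515 -0.714  0.474] pitch 28.3 yaw -54.2 t 16.95
mark 0.13 99 172.39923469387756
```

Now lift it clear and re-measure in the same free-air pose.

Emit:
apply_moves([
  {"travel":[-0.1,0.08,0.2],"turn":0,"hand":0},
  {"travel":[-0.2,0.1,0.6],"turn":0,"hand":0},
  {"travel":[-0.2,0.1,1],"turn":0,"hand":0},
  {"travel":[-0.2,0.1,1],"turn":0,"hand":0},
])

```text
t: 17.45
position: [0.4246, 0.2918, 0.1544]
tcp_rot: [0.312, 0.95, 0.006, 0.006]
wrist_force: [1.8, 0.2, 0.9]
finger_gap: 0.0272
finger_force: 42.6
```

Emit:
apply_moves([
  {"travel":[0,-0.3,0.5],"turn":0.04,"hand":0},
  {"travel":[0,-0.6,0.5],"turn":0.08,"hand":0},
  {"travel":[0,-0.95,0.5],"turn":0.12,"hand":0},
  {"travel":[0,-0.95,0.5],"turn":0.168,"hand":0},
  {"travel":[0,-0.95,0.5],"turn":0.168,"hand":0},
  {"travel":[0,-0.95,0.5],"turn":0.168,"hand":0},
])

```text
t: 18.05
position: [0.4197, 0.1942, 0.1966]
tcp_rot: [0.055, 0.998, 0.0, 0.0]
wrist_force: [-0.2, 0.6, -0.7]
finger_gap: 0.0266
finger_force: 42.7
```

```bash
python3 meas.py t9; python3 tube.py g9; python3 - <<'E'
from h import *
s=state(); print(s["position"],s["tcp_rot"])
z=np.load("g9side.npz");a=z["p"]
u,v=proj(cam("side"),[s["position"]])[0].astype(int); print(u,v)
cv2.imwrite("pics/g9c.png",cv2.resize(a[v-65:v+85,u-50:u+110],None,fx=5,fy=5,interpolation=cv2.INTER_CUBIC)[:600])
E
```

```text
mark 0.13 86 116.83353401565321
mark 0.138 86 116.30168644597127
ptr 0.168 138 189.51248127808287
side 165 tcp [0.4196 0.1944 0.1965] c [0.3884 0.1887 0.2032] e [ 0.815 -0.157  0.557] pitch 33.9 yaw -10.9 t 18.1
top 16 tcp [0.4195 0.1946 0.1963] c [0.3682 0.2049 0.1955] e [ 0.771 -0.123  0.625] pitch 38.7 yaw -9.1 t 18.15
[0.4194604  0.19463185 0.19625247] [ 5.41614915e-02  9.98532187e-01  4.72812440e-05 -3.60923409e-05]
255 137
```

View pics/g9c.png

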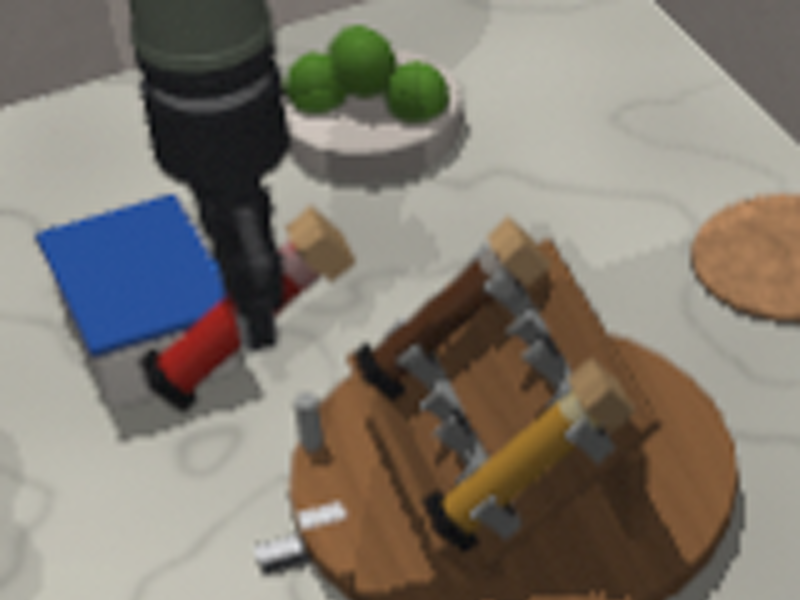

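The red tube is now at about 34°. Crop positions: red foot (169,378), stopper (322,246); brown foot (375,372), stopper (517,253); yellow foot (450,520), stopper (600,397); mark (322,515), pointer (280,552). Next I fit the rack and the held tube in common coordinates.

```bash
cat > rack.py <<'E'
from h import *
from scipy.optimize import least_squares
np.set_printoptions(precision=4,suppress=True)
ct,cs=cam("top"),cam("side"); base=np.array([.5726,.1777,0])
C=lambda u,v:(215+u/5-.4,135+v/5-.4); S=lambda u,v:(205+u/5-.4,72+v/5-.4)
def axes(a,p=np.radians(35)):
    h=np.array([np.cos(a),np.sin(a),0]); Y=np.array([-h[1],h[0],0]); X=np.cos(p)*h+np.sin(p)*np.array([0,0,1]); return h,Y,X,np.cross(X,Y)
def pts(o,a): # yf ys bf bs
    h,Y,X,Z=axes(a); return np.array([o-.076*Y-.064*X,o-.076*Y+.06*X,o+.076*Y-.064*X,o+.076*Y+.06*X])
top=np.array([C(375,177),C(241,67),C(256,355),C(112,250)]); side=np.array([S(450,520),S(600,397),S(375,372),S(517,253)])
print("side mark/ptr",[np.degrees(np.arctan2(*(q-base)[[1,0]])) for q in (onz(cs,[S(322,515)],.03)[0],onz(cs,[S(280,552)],.01)[0])])
at=np.radians(62.35)
def seat(x,a): h,Y,X,Z=axes(a); return base+x[0]*h+x[1]*Y+[0,0,x[2]]
def r(x):
    a=x[3]
    return np.r_[(proj(ct,pts(seat(x,at+x[7]),at+x[7]))-top).ravel(),(proj(cs,pts(seat(x,a),a)+x[4:7])-side).ravel(),x[4:7]/.003,x[7]/.02,x[1]/.003]
f=least_squares(r,[0,0,.1,-.13,0,0,0,0]); x=f.x; print(x,"yaw",np.degrees(x[3]),"res",np.abs(f.fun).max())
print("seat world (top cal)",seat(x,x[3])); print("res",f.fun[:16])
z=np.load("g9side.npz"); pos=z["pos"]; red=np.array([S(169,378),S(322,246)])
def rr(y):
    h,Y,X,Z=axes(y[4],y[3]); c=y[:3]; return np.r_[(proj(cs,[c-.064*X,c+.06*X])-red).ravel(),(c-(pos+[0,0,.013]+x[4:7]))/.004,(y[4]+.115)/.03]
g=least_squares(rr,np.r_[pos,.6,-.11]); print("red c-tcp in side cal minus bias",g.x[:3]-pos-x[4:7],"pitch",np.degrees(g.x[3]),"yaw",np.degrees(g.x[4]),g.fun[:4])
print("raw red-tcp",g.x[:3]-pos)
E
python3 rack.py
```

```text
side mark/ptr [np.float64(171.76593944895086), np.float64(173.0443449681515)]
[-0.0132 -0.0011  0.1111 -0.1132 -0.0003  0.0002 -0.0001  0.0005] yaw -6.487998273397431 res 0.8372175800622017
seat world (top cal) [0.5594 0.1781 0.1111]
res [ 0.3169 -0.5764  0.3605 -0.0588 -0.7004  0.2359 -0.1487  0.8372 -0.2162
  0.5735  0.0519 -0.2431  0.4284  0.0786 -0.1152 -0.4101]
red c-tcp in side cal minus bias [-0.0008  0.0015  0.0144] pitch 33.75084187014941 yaw -6.717381278582247 [-0.014   0.3288  0.2669 -0.0164]
raw red-tcp [-0.001   0.0018  0.0144]
```

The two cameras agree within 0.8 px. The seat is at (0.559,0.178,0.111), the rack yaw is about −7° and the tube sits 14 mm above the TCP. Approaching in front of the clips.

Emit:
apply_moves([
  {"travel":[0.3,-0.05,0],"turn":-0.005,"hand":0},
  {"travel":[0.6,-0.1,0],"turn":-0.005,"hand":0},
  {"travel":[0.9,-0.14,-0.1],"turn":-0.005,"hand":0},
  {"travel":[1.0,-0.14,-0.2],"turn":-0.005,"hand":0},
  {"travel":[1.0,-0.14,-0.2],"turn":-0.005,"hand":0},
  {"travel":[1.0,-0.14,-0.2],"turn":-0.005,"hand":0},
], squeeze=50)

```text
t: 18.8
position: [0.5179, 0.1805, 0.1753]
tcp_rot: [0.062, 0.998, -0.0, -0.002]
wrist_force: [0.3, 0.2, -1.0]
finger_gap: 0.0267
finger_force: 49.4
```

```bash
python3 tube.py g10; python3 - <<'E'
from h import *
s=state(); print(s["position"],s["tcp_rot"],s["wrist_force"])
a=np.load("g10side.npz")["p"]; u,v=proj(cam("side"),[s["position"]])[0].astype(int); print(u,v)
cv2.imwrite("pics/g10c.png",cv2.resize(a[v-60:v+60,u-70:u+90],None,fx=5,fy=5,interpolation=cv2.INTER_CUBIC))
E
```

```text
side 147 tcp [0.5179 0.1805 0.1753] c [0.4855 0.1765 0.1808] e [ 0.807 -0.083  0.585] pitch 35.8 yaw -5.9 t 18.8
top 35 tcp [0.5181 0.1805 0.1758] c [0.4836 0.1915 0.1842] e [ 0.746 -0.109  0.656] pitch 41.0 yaw -8.3 t 18.85
[0.51830357 0.180582   0.1762851 ] [ 6.13111654e-02  9.98118586e-01 -3.73155952e-05 -4.77727313e-04] [-0.12001434  0.43950999 -0.67914479]
288 135
```

View pics/g10c.png

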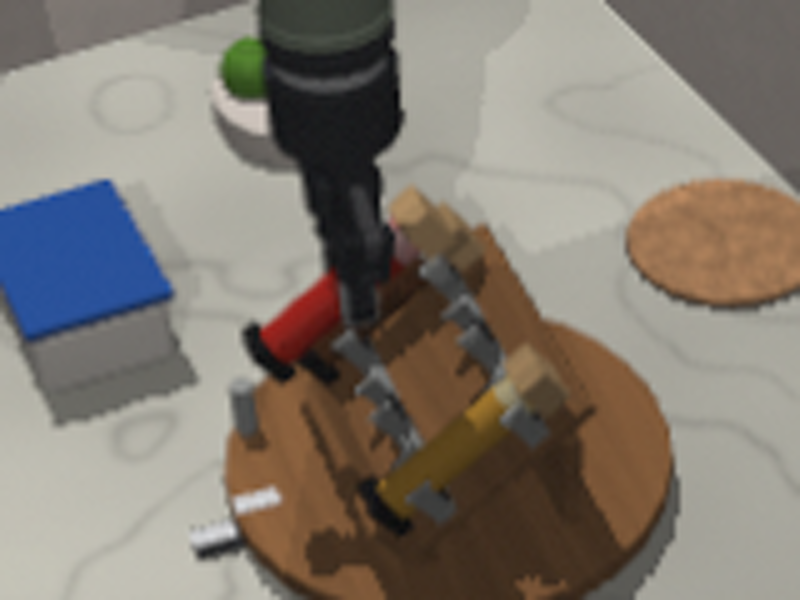

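```bash
cat >> rack.py <<'E'
print("---")
S2=lambda u,v:(218+u/5-.4,75+v/5-.4)
a=np.radians(-7); h,Y,X,Z=axes(a); st=np.array([.5594,.1781,.1111])
print("yellow pred",proj(cs,pts(st,a)[:2]).ravel(),"seen",S2(387,505),S2(535,380))
z=np.load("g10side.npz"); c=z["pos"]+[-.0008,.0015,.0144]; h2,Y2,X2,Z2=axes(a,np.radians(34.5))
print("red pred",proj(cs,[c-.064*X2,c+.06*X2]).ravel(),"seen",S2(270,350),S2(417,222))
print("red in seat frame",(c-st)@X,(c-st)@Y,(c-st)@Z)
J=lambda p,dx:(proj(cs,[p+dx])-proj(cs,[p])).ravel()/10
print("px per mm X,Y,Z",J(c,.01*X),J(c,.01*Y),J(c,.01*Z)); print(X,Y,Z)
E
python3 rack.py | sed -n '/---/,$p'
```

```text
---
yellow pred [294.2522 176.1269 324.6225 150.8966] seen (295.0, 175.6) (324.6, 150.6)
red pred [271.7457 145.2896 302.2763 119.1074] seen (271.6, 144.6) (301.0, 119.0)
red in seat frame 0.010325336334249535 -0.0013038633757246555 0.08869816395827679
px per mm X,Y,Z [ 0.2451 -0.2132] [-0.0972 -0.196 ] [-0.2039 -0.1686]
[ 0.813  -0.0998  0.5736] [0.1219 0.9925 0.    ] [-0.5693  0.0699  0.8192]
```

Emit:
apply_moves([
  {"travel":[0.12,-0.01,-0.18],"turn":0,"hand":0},
  {"travel":[0.22,-0.02,-0.34],"turn":0,"hand":0},
  {"travel":[0.3,-0.03,-0.47],"turn":0,"hand":0},
  {"travel":[0.34,-0.03,-0.54],"turn":0,"hand":0},
  {"travel":[0.36,-0.03,-0.56],"turn":0,"hand":0},
  {"travel":[0.36,-0.03,-0.56],"turn":0,"hand":0},
  {"travel":[0.36,-0.03,-0.56],"turn":0,"hand":0},
])

```text
t: 19.6
position: [0.5558, 0.1773, 0.121]
tcp_rot: [0.062, 0.998, 0.0, 0.0]
wrist_force: [-0.2, -1.3, -0.1]
finger_gap: 0.0266
finger_force: 49.4
```

```bash
cat > sf.py <<'E'
from h import *
np.set_printoptions(precision=2,suppress=True)
X=np.array([.813,-.0998,.5736]);Y=np.array([.1219,.9925,0]);Z=np.array([-.5693,.0699,.8192]); B=np.array([X,Y,Z])
s=state(); c=np.array(s["position"])+[-.0008,.0015,.0144]-[.5594,.1781,.1111]
print("seat-frame mm",B@c*1000,"F rack",B@np.array(s["wrist_force"]),"gap",s["finger_gap"]*1000,s["finger_force"],"t",s["t"])
E
python3 sf.py; python3 tube.py g11
```

```text
seat-frame mm [10.26  0.12 22.49] F rack [-0.06 -1.35 -0.03] gap 26.5789558095301 49.41729962825775 t 19.6
side 153 tcp [0.5558 0.1773 0.121 ] c [0.5241 0.1754 0.1261] e [ 0.77  -0.097  0.63 ] pitch 39.1 yaw -7.2 t 19.6
top 12 tcp [0.5558 0.1773 0.1211] c [0.5343 0.1867 0.1389] e [ 0.889  0.434 -0.143] pitch -8.2 yaw 26.0 t 19.65
```

Emit:
apply_moves([
  {"travel":[0.023,-0.003,-0.033],"turn":0,"hand":0},
  {"travel":[0.023,-0.003,-0.033],"turn":0,"hand":0},
  {"travel":[0.007,-0.001,-0.044],"turn":0,"hand":0},
  {"travel":[-0.009,0.001,-0.056],"turn":0,"hand":0},
  {"travel":[-0.025,0.003,-0.067],"turn":0,"hand":0},
  {"travel":[-0.025,0.003,-0.067],"turn":0,"hand":0},
])

```text
t: 20.3
position: [0.5524, 0.1774, 0.1132]
tcp_rot: [0.062, 0.998, -0.0, -0.0]
wrist_force: [0.5, 0.3, -0.7]
finger_gap: 0.0266
finger_force: 49.4
```

```bash
python3 sf.py
```

```text
seat-frame mm [ 3.07 -0.15 18.02] F rack [ 0.01  0.34 -0.84] gap 26.595228348249805 49.41937029361725 t 20.3
```

No contact yet (forces are at noise level). I slide down 1 mm per row, checking often.

Emit:
apply_moves([
  {"travel":[-0.008,0.001,-0.006],"turn":0,"hand":0},
  {"travel":[-0.016,0.002,-0.012],"turn":0,"hand":0},
  {"travel":[-0.024,0.003,-0.017],"turn":0,"hand":0},
])

```text
t: 20.6
position: [0.5506, 0.1777, 0.1119]
tcp_rot: [0.062, 0.998, 0.0, 0.0]
wrist_force: [0.3, 0.5, -0.9]
finger_gap: 0.0267
finger_force: 49.4
```

```bash
python3 sf.py
```

```text
seat-frame mm [ 0.78 -0.09 17.97] F rack [-0.35  0.51 -0.84] gap 26.706655716862176 49.41770553588867 t 20.6
```

Emit:
apply_moves([
  {"travel":[-0.008,0.001,-0.006],"turn":0,"hand":0},
  {"travel":[-0.016,0.002,-0.012],"turn":0,"hand":0},
])

```text
t: 20.8
position: [0.5499, 0.1778, 0.1113]
tcp_rot: [0.062, 0.998, 0.0, 0.001]
wrist_force: [0.5, -1.0, 1.1]
finger_gap: 0.0269
finger_force: 49.6
```

```bash
python3 sf.py
```

```text
seat-frame mm [-0.11 -0.02 17.89] F rack [ 1.19 -0.88  0.54] gap 26.896990349818175 49.62676405906677 t 20.8
```

Emit:
apply_moves([
  {"travel":[-0.008,0.001,-0.006],"turn":0,"hand":0},
  {"travel":[-0.008,0.001,-0.006],"turn":0,"hand":0},
])

```text
t: 21.0
position: [0.5498, 0.1779, 0.1113]
tcp_rot: [0.062, 0.998, 0.0, 0.002]
wrist_force: [3.3, -1.4, 3.5]
finger_gap: 0.0267
finger_force: 49.9
```

```bash
python3 sf.py
```

```text
seat-frame mm [-0.25 -0.03 17.96] F rack [ 4.86 -1.02  0.87] gap 26.71840663385381 49.872862100601196 t 21.0
```

The foot is felt on the ledge at 4.9 N, at x = −0.2 mm in the seat frame, exactly as predicted. Now I snap in along −z.

Emit:
apply_moves([
  {"travel":[0.014,-0.002,-0.014],"turn":0,"hand":0},
  {"travel":[0.025,-0.003,-0.03],"turn":0,"hand":0},
  {"travel":[0.036,-0.004,-0.047],"turn":0,"hand":0},
  {"travel":[0.048,-0.006,-0.063],"turn":0,"hand":0},
])

```text
t: 21.4
position: [0.5525, 0.1785, 0.1077]
tcp_rot: [0.061, 0.998, 0.001, -0.001]
wrist_force: [-14.6, 1.4, 32.7]
finger_gap: 0.0265
finger_force: 53.3
```

```bash
python3 sf.py
```

```text
seat-frame mm [-0.16  0.96 13.58] F rack [ 6.76 -0.4  35.13] gap 26.457581884839463 53.327414989471436 t 21.4
```

Emit:
apply_moves([
  {"travel":[-0.003,0,0.004],"turn":0,"hand":0},
  {"travel":[-0.003,0,0.004],"turn":0,"hand":0},
])

```text
t: 21.6
position: [0.5524, 0.1785, 0.1079]
tcp_rot: [0.061, 0.998, 0.001, -0.0]
wrist_force: [-8.5, 0.1, 21.7]
finger_gap: 0.0268
finger_force: 52.1
```

```bash
cat >> sf.py <<'E'
print("torque rack",B@np.array(s["wrist_torque"]))
E
python3 sf.py; python3 tube.py g12; python3 meas.py t12; python3 - <<'E'
from h import *
a=np.load("g12side.npz")["p"]; u,v=proj(cam("side"),[[.559,.178,.111]])[0].astype(int); print(u,v)
cv2.imwrite("pics/g12c.png",cv2.resize(a[v-45:v+45,u-55:u+55],None,fx=6.5,fy=6.5,interpolation=cv2.INTER_CUBIC))
E
```

```text
seat-frame mm [-0.14  0.95 13.72] F rack [ 5.5  -0.96 22.64] gap 26.806493296565424 52.07377552986145 t 21.6
torque rack [-0.32  1.06  0.24]
side 145 tcp [0.5524 0.1785 0.1079] c [0.5189 0.1765 0.1134] e [ 0.754 -0.15   0.639] pitch 39.7 yaw -11.2 t 21.6
top 8 tcp [0.5524 0.1785 0.1079] c [0.5323 0.1868 0.1264] e [ 0.307 -0.347  0.886] pitch 62.4 yaw -48.5 t 21.65
mark 0.13 80 117.93946188340807
mark 0.138 80 117.27481840193704
ptr 0.168 141 196.25862068965517
301 147
```

View pics/g12c.png

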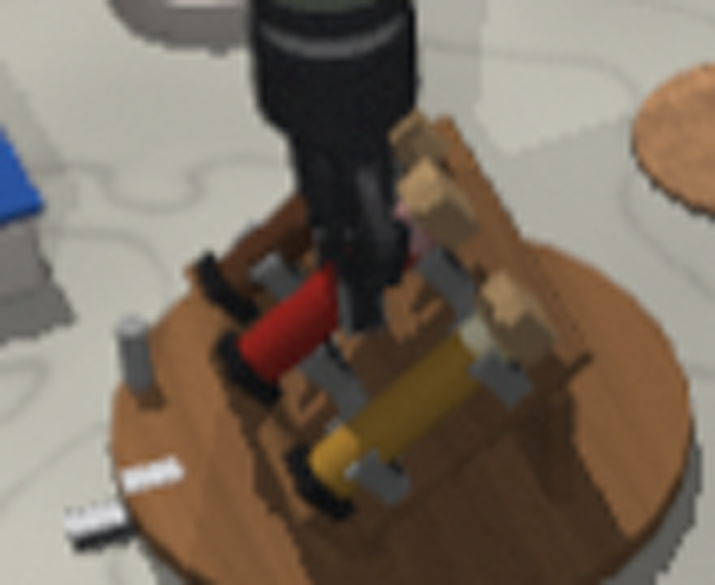

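The view shows the tube over the middle jaws with its foot at the ledge. The 35 N is stiffer than a clean entry should be, which suggests the tight grip is forcing a slight misalignment. I relax the load, open briefly so the tube settles on lips and ledge, and regrip.

Emit:
apply_moves([
  {"travel":[-0.006,0.001,0.014],"turn":0,"hand":0},
  {"travel":[-0.006,0.001,0.014],"turn":0,"hand":0},
])

```text
t: 21.95
position: [0.5523, 0.1783, 0.108]
tcp_rot: [0.061, 0.998, 0.001, 0.0]
wrist_force: [-4.3, 1.1, 13.0]
finger_gap: 0.0263
finger_force: 51.2
```

```bash
python3 sf.py
```

```text
seat-frame mm [-0.12  0.77 13.84] F rack [ 3.86  0.52 13.19] gap 26.310025293184477 51.20045006275177 t 21.95
torque rack [-0.05  0.33  0.14]
```

Emit:
apply_moves([
  {"travel":[0,0,0],"turn":0,"hand":0.45},
  {"travel":[0,0,0],"turn":0,"hand":0.45},
  {"travel":[0,0,0],"turn":0,"hand":0.45},
  {"travel":[0,0,0],"turn":0,"hand":0.45},
])

```text
t: 22.35
position: [0.5512, 0.1774, 0.1045]
tcp_rot: [0.062, 0.998, -0.0, -0.001]
wrist_force: [0.1, -0.0, 0.7]
finger_gap: 0.0381
finger_force: 0.0
```

```bash
python3 sf.py; python3 tube.py g13
```

```text
seat-frame mm [-2.89 -0.33 11.57] F rack [ 0.47 -0.01  0.52] gap 38.11727673374856 0.0 t 22.35
torque rack [0.01 0.06 0.03]
side 145 tcp [0.5512 0.1774 0.1045] c [0.5216 0.1778 0.1126] e [ 0.802 -0.143  0.58 ] pitch 35.4 yaw -10.1 t 22.35
top 12 tcp [0.5514 0.1774 0.1047] c [0.5298 0.1888 0.1215] e [ 0.041 -0.511  0.859] pitch 59.2 yaw -85.4 t 22.4
```

The tube stays in place and its measured pitch went from 39.7° to 35.4°, so it self-aligned on the lips. I regrip it there.

Emit:
apply_moves([
  {"travel":[0.002,0.009,0.02],"turn":0,"hand":0.45},
  {"travel":[0.002,0.009,0.02],"turn":0,"hand":0},
  {"travel":[0.002,0.009,0.02],"turn":0,"hand":0},
  {"travel":[0.002,0.009,0.02],"turn":0,"hand":0},
  {"travel":[0.002,0.009,0.02],"turn":0,"hand":0},
], squeeze=30)

```text
t: 22.95
position: [0.5526, 0.1801, 0.1082]
tcp_rot: [0.062, 0.998, 0.002, 0.001]
wrist_force: [0.5, 5.3, 0.9]
finger_gap: 0.0272
finger_force: 29.3
```

```bash
python3 sf.py
```

```text
seat-frame mm [ 0.09  2.59 13.95] F rack [0.39 5.35 0.81] gap 27.22005534251651 29.31971937417984 t 22.95
torque rack [ 0.63  0.06 -0.34]
```

The sideways 5.3 N says the clip axis is about 3 mm further to +y than I estimated. Shift that way until it vanishes.

Emit:
apply_moves([
  {"travel":[0.002,0.01,0],"turn":0,"hand":0},
  {"travel":[0.003,0.022,0],"turn":0,"hand":0},
  {"travel":[0.003,0.022,0],"turn":0,"hand":0},
])

```text
t: 23.25
position: [0.5528, 0.1809, 0.1079]
tcp_rot: [0.062, 0.998, 0.0, 0.0]
wrist_force: [-0.6, 3.7, 2.1]
finger_gap: 0.0273
finger_force: 29.5
```

```bash
python3 sf.py; python3 tube.py g14
```

```text
seat-frame mm [-0.01  3.37 13.7 ] F rack [0.31 3.58 2.3 ] gap 27.305489839733852 29.45627063512802 t 23.25
torque rack [ 0.35  0.15 -0.19]
side 146 tcp [0.5528 0.1809 0.1079] c [0.5219 0.1776 0.1125] e [ 0.804 -0.174  0.569] pitch 34.7 yaw -12.2 t 23.25
top 8 tcp [0.5528 0.1809 0.1079] c [0.5324 0.1904 0.1242] e [ 0.498 -0.235  0.835] pitch 56.6 yaw -25.3 t 23.3
```

Emit:
apply_moves([
  {"travel":[0.002,0.01,0],"turn":-0.003,"hand":0},
  {"travel":[0.002,0.018,0],"turn":-0.006,"hand":0},
  {"travel":[0.002,0.018,0],"turn":-0.006,"hand":0},
])

```text
t: 23.65
position: [0.5531, 0.1821, 0.1075]
tcp_rot: [0.071, 0.997, -0.0, 0.0]
wrist_force: [-0.1, 1.2, 1.7]
finger_gap: 0.027
finger_force: 29.4
```

```bash
python3 sf.py; python3 tube.py g15
```

```text
seat-frame mm [-0.12  4.54 13.32] F rack [0.73 1.21 1.5 ] gap 26.950548194763243 29.408917129039764 t 23.65
torque rack [ 0.24 -0.09 -0.08]
side 144 tcp [0.5531 0.1821 0.1075] c [0.5227 0.1794 0.1116] e [ 0.778 -0.21   0.592] pitch 36.3 yaw -15.1 t 23.65
top 4 tcp [0.553  0.1821 0.1075] c [0.5327 0.1924 0.122 ] e [0.818 0.019 0.575] pitch 35.1 yaw 1.3 t 23.7
```

```bash
cat > mk.py <<'E'
from h import *
import sys
cm=cam("side")
for f in sys.argv[1:]:
    p=np.load(f+".npz")["p"]; out=[]
    for r in (.128,.136,.143):
        a=np.radians(np.arange(140,210,.25)); X=np.c_[.5726+r*np.cos(a),.1777+r*np.sin(a),np.full(len(a),.03)]
        uv=proj(cm,X).astype(np.float32); v=cv2.remap(p,uv[:,0].reshape(1,-1),uv[:,1].reshape(1,-1),cv2.INTER_LINEAR)[0].astype(int).min(1)
        w=np.clip(v-.6*v.max(),0,None)*(abs(np.arange(len(a))-v.argmax())<40); out+=[v.max(),round((w*np.degrees(a)).sum()/w.sum(),2)]
    print(f,out)
E
python3 mk.py g6side g9side g10side g11side g12side g13side g14side g15side
```

```text
g6side [np.int64(207), np.float64(172.89), np.int64(207), np.float64(173.02), np.int64(197), np.float64(172.89)]
g9side [np.int64(208), np.float64(171.64), np.int64(207), np.float64(171.64), np.int64(196), np.float64(171.79)]
g10side [np.int64(207), np.float64(171.64), np.int64(206), np.float64(171.63), np.int64(197), np.float64(171.8)]
g11side [np.int64(211), np.float64(171.65), np.int64(210), np.float64(171.64), np.int64(199), np.float64(171.8)]
g12side [np.int64(211), np.float64(171.65), np.int64(209), np.float64(171.64), np.int64(199), np.float64(171.8)]
g13side [np.int64(211), np.float64(171.66), np.int64(210), np.float64(171.64), np.int64(199), np.float64(171.79)]
g14side [np.int64(211), np.float64(171.65), np.int64(209), np.float64(171.64), np.int64(200), np.float64(171.79)]
g15side [np.int64(211), np.float64(171.65), np.int64(210), np.float64(171.64), np.int64(199), np.float64(171.81)]
```

The turntable hasn't moved, and the side force falls linearly with y (5.4, 3.6, 1.2 N), with its zero about 0.5 mm further. I centre there and press in gently.

Emit:
apply_moves([
  {"travel":[0.001,0.005,0],"turn":0,"hand":0},
  {"travel":[0.006,0.004,-0.008],"turn":0,"hand":0},
  {"travel":[0.011,0.004,-0.016],"turn":0,"hand":0},
])

```text
t: 24.05
position: [0.5536, 0.1826, 0.1062]
tcp_rot: [0.071, 0.997, -0.0, -0.0]
wrist_force: [-1.8, 0.6, 4.9]
finger_gap: 0.0268
finger_force: 29.5
```

```bash
python3 sf.py
```

```text
seat-frame mm [-0.51  5.16 11.9 ] F rack [1.27 0.33 5.09] gap 26.813533152134887 29.481266140937805 t 24.05
torque rack [0.05 0.23 0.01]
```

Now only 5 N at 11.9 mm, so it is clearly entering. Continuing.

Emit:
apply_moves([
  {"travel":[0.006,-0.001,-0.008],"turn":0,"hand":0},
  {"travel":[0.011,-0.002,-0.016],"turn":0,"hand":0},
  {"travel":[0.017,-0.002,-0.025],"turn":0,"hand":0},
])

```text
t: 24.35
position: [0.5547, 0.1826, 0.1048]
tcp_rot: [0.071, 0.997, -0.0, -0.001]
wrist_force: [-7.6, -0.5, 13.3]
finger_gap: 0.0273
finger_force: 30.3
```

```bash
python3 sf.py
```

```text
seat-frame mm [-0.43  5.29 10.13] F rack [ 1.55 -1.4  15.19] gap 27.3150737150493 30.26041477918625 t 24.35
torque rack [-0.13  1.04  0.09]
```

Emit:
apply_moves([
  {"travel":[0.006,-0.001,-0.008],"turn":0,"hand":0},
  {"travel":[0.011,-0.002,-0.016],"turn":0,"hand":0},
])

```text
t: 24.55
position: [0.5556, 0.1825, 0.1037]
tcp_rot: [0.071, 0.997, -0.0, -0.001]
wrist_force: [-7.8, -1.5, 16.3]
finger_gap: 0.0269
finger_force: 30.4
```

```bash
python3 sf.py
```

```text
seat-frame mm [-0.33  5.31  8.78] F rack [ 3.15 -2.45 17.71] gap 26.87221531941249 30.365776419639587 t 24.55
torque rack [-0.09  1.29  0.09]
```

Emit:
apply_moves([
  {"travel":[0.006,-0.005,-0.008],"turn":0,"hand":0},
  {"travel":[0.011,-0.008,-0.016],"turn":0,"hand":0},
])

```text
t: 24.75
position: [0.5567, 0.1822, 0.1023]
tcp_rot: [0.071, 0.997, 0.0, -0.001]
wrist_force: [-8.4, 1.2, 15.0]
finger_gap: 0.027
finger_force: 30.3
```

```bash
python3 sf.py
```

```text
seat-frame mm [-0.22  5.12  6.98] F rack [ 1.62  0.17 17.14] gap 27.002899770663344 30.32102644443512 t 24.75
torque rack [ 0.08  1.46 -0.01]
```

Emit:
apply_moves([
  {"travel":[0.006,-0.001,-0.008],"turn":0,"hand":0},
  {"travel":[0.011,-0.002,-0.016],"turn":0,"hand":0},
])

```text
t: 24.95
position: [0.5579, 0.182, 0.1005]
tcp_rot: [0.071, 0.997, 0.0, -0.001]
wrist_force: [-8.5, 1.8, 13.9]
finger_gap: 0.027
finger_force: 29.6
```

```bash
python3 sf.py; python3 tube.py g16; python3 mk.py g16side
```

```text
seat-frame mm [-0.24  5.08  4.86] F rack [ 0.86  0.74 16.38] gap 26.986093773583914 29.567981958389282 t 24.95
torque rack [0.17 1.32 0.  ]
side 134 tcp [0.5579 0.182  0.1005] c [0.5251 0.1797 0.1061] e [ 0.796 -0.107  0.595] pitch 36.5 yaw -7.6 t 24.95
top 5 tcp [0.558  0.182  0.1003] c [0.5399 0.1921 0.1161] e [ 0.603  0.384 -0.7  ] pitch -44.4 yaw 32.5 t 25.0
g16side [np.int64(211), np.float64(171.65), np.int64(210), np.float64(171.63), np.int64(200), np.float64(171.79)]
```

Emit:
apply_moves([
  {"travel":[0.006,-0.001,-0.008],"turn":0,"hand":0},
  {"travel":[0.011,-0.002,-0.016],"turn":0,"hand":0},
])

```text
t: 25.25
position: [0.5594, 0.1817, 0.0985]
tcp_rot: [0.071, 0.997, 0.0, -0.001]
wrist_force: [-4.7, 1.8, 10.0]
finger_gap: 0.027
finger_force: 29.5
```

```bash
python3 sf.py; python3 tube.py g17
```

```text
seat-frame mm [-0.1   5.01  2.28] F rack [ 1.74  1.21 10.96] gap 27.027941342352946 29.469151496887207 t 25.25
torque rack [0.11 0.91 0.01]
side 133 tcp [0.5594 0.1817 0.0985] c [0.5267 0.1804 0.1038] e [ 0.76  -0.183  0.623] pitch 38.6 yaw -13.6 t 25.25
top 6 tcp [0.5596 0.1817 0.0983] c [0.5407 0.192  0.112 ] e [ 0.066 -0.67   0.739] pitch 47.7 yaw -84.4 t 25.3
```

Emit:
apply_moves([
  {"travel":[0.006,-0.001,-0.008],"turn":0,"hand":0},
  {"travel":[0.006,-0.001,-0.008],"turn":0,"hand":0},
])

```text
t: 25.55
position: [0.5604, 0.1816, 0.0973]
tcp_rot: [0.071, 0.997, 0.0, -0.0]
wrist_force: [-2.8, 1.4, 7.7]
finger_gap: 0.0273
finger_force: 29.2
```

```bash
python3 sf.py; python3 tube.py g18
```

```text
seat-frame mm [0.05 4.94 0.74] F rack [2.06 1.01 8.01] gap 27.318643708783494 29.1589218378067 t 25.55
torque rack [0.18 0.67 0.05]
side 131 tcp [0.5604 0.1816 0.0973] c [0.5278 0.1799 0.1033] e [ 0.83  -0.146  0.539] pitch 32.6 yaw -10.0 t 25.55
top 5 tcp [0.5604 0.1816 0.0973] c [0.5428 0.1917 0.1124] e [ 0.163  0.573 -0.804] pitch -53.5 yaw 74.1 t 25.6
```

Past the lips: the force is falling (17, 11, 8 N). I continue until the pads make it climb.

Emit:
apply_moves([
  {"travel":[0.006,-0.001,-0.008],"turn":0,"hand":0},
  {"travel":[0.006,-0.001,-0.008],"turn":0,"hand":0},
])

```text
t: 25.85
position: [0.5612, 0.1814, 0.0965]
tcp_rot: [0.071, 0.997, 0.0, -0.0]
wrist_force: [-1.8, 1.8, 7.7]
finger_gap: 0.0268
finger_force: 29.2
```

```bash
python3 sf.py
```

```text
seat-frame mm [ 0.2   4.9  -0.39] F rack [2.78 1.57 7.48] gap 26.802431761104067 29.165288507938385 t 25.85
torque rack [0.13 0.64 0.02]
```

Emit:
apply_moves([
  {"travel":[0.006,-0.001,-0.008],"turn":0,"hand":0},
  {"travel":[0.006,-0.001,-0.008],"turn":0,"hand":0},
])

```text
t: 26.05
position: [0.5616, 0.1814, 0.0957]
tcp_rot: [0.071, 0.997, 0.0, -0.0]
wrist_force: [-2.9, 1.8, 7.1]
finger_gap: 0.0272
finger_force: 29.3
```

```bash
python3 sf.py
```

```text
seat-frame mm [ 0.12  4.93 -1.28] F rack [1.57 1.46 7.62] gap 27.169671070209702 29.34539258480072 t 26.05
torque rack [0.17 0.64 0.06]
```

Emit:
apply_moves([
  {"travel":[0.006,-0.001,-0.008],"turn":0,"hand":0},
  {"travel":[0.006,-0.001,-0.008],"turn":0,"hand":0},
])

```text
t: 26.25
position: [0.5621, 0.1814, 0.0951]
tcp_rot: [0.071, 0.997, 0.0, -0.0]
wrist_force: [-4.0, 2.2, 8.9]
finger_gap: 0.0269
finger_force: 29.5
```

```bash
python3 sf.py; python3 tube.py g19
```

```text
seat-frame mm [ 0.1   4.94 -2.07] F rack [1.6  1.67 9.7 ] gap 26.89574860751129 29.453070759773254 t 26.25
torque rack [ 0.23  0.73 -0.05]
side 122 tcp [0.5621 0.1814 0.0951] c [0.5294 0.1803 0.1017] e [ 0.876 -0.071  0.478] pitch 28.5 yaw -4.6 t 26.25
top 6 tcp [0.562  0.1813 0.095 ] c [0.5442 0.1925 0.1116] e [ 0.264  0.52  -0.812] pitch -54.3 yaw 63.1 t 26.3
```

Emit:
apply_moves([
  {"travel":[0.006,-0.001,-0.008],"turn":0,"hand":0},
  {"travel":[0.006,-0.001,-0.008],"turn":0,"hand":0},
])

```text
t: 26.55
position: [0.5625, 0.1813, 0.0941]
tcp_rot: [0.071, 0.997, 0.0, -0.001]
wrist_force: [-3.9, 2.6, 8.8]
finger_gap: 0.027
finger_force: 29.5
```

```bash
python3 sf.py
```

```text
seat-frame mm [-0.06  4.95 -3.11] F rack [1.63 2.08 9.62] gap 27.018754837649734 29.467230141162872 t 26.55
torque rack [0.24 0.69 0.03]
```

Emit:
apply_moves([
  {"travel":[0.006,-0.001,-0.008],"turn":0,"hand":0},
  {"travel":[0.006,-0.001,-0.008],"turn":0,"hand":0},
])

```text
t: 26.75
position: [0.5629, 0.1813, 0.0935]
tcp_rot: [0.071, 0.997, 0.0, -0.001]
wrist_force: [-5.2, 1.6, 9.8]
finger_gap: 0.0274
finger_force: 29.6
```

```bash
python3 sf.py; python3 tube.py g20
```

```text
seat-frame mm [-0.11  4.97 -3.78] F rack [ 1.23  0.91 11.16] gap 27.387134760161153 29.624997675418854 t 26.75
torque rack [0.19 0.76 0.02]
side 119 tcp [0.5629 0.1813 0.0935] c [0.5309 0.1799 0.1002] e [ 0.796 -0.151  0.586] pitch 35.9 yaw -10.8 t 26.75
top 5 tcp [0.5629 0.1813 0.0936] c [0.5473 0.1927 0.1047] e [ 0.22   0.293 -0.93 ] pitch -68.5 yaw 53.1 t 26.8
```

```bash
cat > cmp.py <<'E'
from h import *
import sys
np.set_printoptions(precision=1,suppress=True)
cm=cam("side"); a=np.radians(-7.8); p=np.radians(35)
h=np.array([np.cos(a),np.sin(a),0]);Y=np.array([-h[1],h[0],0]);X=np.cos(p)*h+np.sin(p)*np.array([0,0,1]);Z=np.cross(X,Y);B=np.array([X,Y,Z])
for f in sys.argv[1:]:
    z=np.load(f+".npz"); q=z["p"].astype(int); L=((cloud(cm,z["d"])-[.5594,.1781,.1111])@B.T)*1000
    ok=(np.abs(L[...,0])<85)&(np.abs(L[...,2])<45)
    red=ok&(q[...,2]>60)&(q[...,1]<.45*q[...,2])&(q[...,0]<.45*q[...,2])&(abs(L[...,1])<30)
    yel=ok&(q[...,2]>60)&(q[...,1]>.5*q[...,2])&(q[...,0]<.3*q[...,2])&(abs(L[...,1]+76)<30)
    tan=ok&(q[...,2]>90)&(q[...,0]>.4*q[...,2])&(q[...,0]<.75*q[...,2])&(L[...,0]>42)
    for n,m,lo,hi in(("red",red,-52,-18),("yel",yel,-52,-18),("stR",tan&(abs(L[...,1])<28),42,85),("stY",tan&(abs(L[...,1]+76)<28),42,85)):
        P=L[m&(L[...,0]>lo)&(L[...,0]<hi)]
        if len(P)<5: print(f,n,len(P)); continue
        sl=np.degrees(np.arctan(np.polyfit(P[:,0],P[:,2],1)[0]))
        print(f,n,len(P),"mean",P.mean(0),"Y5/95",np.percentile(P[:,1],[5,95]),"Z50/90",np.percentile(P[:,2],[50,90]),"x5/95",np.percentile(P[:,0],[5,95]),"slope",round(sl,1))
E
python3 cmp.py g10side g15side g18side g20side
```

```text
g10side red 0
g10side yel 25 mean [-36.6 -81.    6.6] Y5/95 [-86.8 -74. ] Z50/90 [ 8.  12.1] x5/95 [-50.8 -20.9] slope -5.6
g10side stR 103 mean [ 62.8   2.3 -27.1] Y5/95 [-22.4  23.8] Z50/90 [-26.8 -24.1] x5/95 [47.9 75.7] slope -2.4
g10side stY 123 mean [ 65.4 -72.3  -4.2] Y5/95 [-86.7 -55.6] Z50/90 [ 6.4 11.9] x5/95 [48.1 76.8] slope -51.6
g15side red 89 mean [-35.   -5.1  22.3] Y5/95 [-11.3   5.6] Z50/90 [23.9 29.3] x5/95 [-50.5 -19.7] slope -0.2
g15side yel 37 mean [-37.3 -78.9   7.1] Y5/95 [-85.5 -72.4] Z50/90 [ 8.  11.4] x5/95 [-49.9 -21.3] slope -6.2
g15side stR 143 mean [64.6  1.5 -2.8] Y5/95 [-21.5  20.7] Z50/90 [-23.5  27.4] x5/95 [48.8 75.5] slope -52.6
g15side stY 98 mean [ 68.9 -72.1  -7.9] Y5/95 [-87.2 -54.3] Z50/90 [-3.1 12.3] x5/95 [58.3 77.1] slope -63.6
g18side red 79 mean [-35.   -2.9  12.7] Y5/95 [-10.6   9.7] Z50/90 [14.3 18.5] x5/95 [-50.8 -20.1] slope -8.2
g18side yel 41 mean [-37.1 -77.9   6.6] Y5/95 [-85.2 -70.5] Z50/90 [ 7.4 11.2] x5/95 [-50.7 -19.7] slope -10.4
g18side stR 110 mean [66.1  1.  -5.9] Y5/95 [-21.5  21.9] Z50/90 [ 5.7 13. ] x5/95 [50.3 75.9] slope -57.3
g18side stY 72 mean [ 70.8 -72.5 -13.4] Y5/95 [-88.2 -54.8] Z50/90 [-21.2  11.1] x5/95 [65.1 77.6] slope -55.6
g20side red 68 mean [-34.3  -3.    8.3] Y5/95 [-10.4   6.6] Z50/90 [ 9.7 14.6] x5/95 [-49.8 -19.4] slope -11.2
g20side yel 37 mean [-37.1 -77.5   6.8] Y5/95 [-84.4 -71.5] Z50/90 [ 7.9 11. ] x5/95 [-49.8 -20.8] slope -7.5
g20side stR 107 mean [65.7  0.4 -7.2] Y5/95 [-22.9  21.9] Z50/90 [3.6 9.8] x5/95 [49.3 76.1] slope -52.6
g20side stY 64 mean [ 71.1 -72.1 -16.5] Y5/95 [-86.4 -53.7] Z50/90 [-25.6   8.2] x5/95 [65.9 77.4] slope -51.9
```

Emit:
apply_moves([
  {"travel":[0.006,-0.001,-0.008],"turn":0,"hand":0},
  {"travel":[0.011,-0.002,-0.016],"turn":0,"hand":0},
  {"travel":[0.011,-0.002,-0.016],"turn":0,"hand":0},
])

```text
t: 27.15
position: [0.5636, 0.1812, 0.0924]
tcp_rot: [0.071, 0.997, 0.0, -0.001]
wrist_force: [-7.6, 2.4, 12.8]
finger_gap: 0.0272
finger_force: 30.0
```

```bash
python3 sf.py; python3 tube.py g21; python3 cmp.py g21side
```

```text
seat-frame mm [-0.21  4.96 -5.14] F rack [ 0.9   1.48 14.96] gap 27.18942216946208 29.97832328081131 t 27.15
torque rack [0.09 1.08 0.04]
side 116 tcp [0.5636 0.1812 0.0924] c [0.5313 0.1802 0.0986] e [ 0.826 -0.093  0.556] pitch 33.8 yaw -6.4 t 27.15
top 4 tcp [0.5636 0.1812 0.0924] c [0.5458 0.1907 0.1102] e [ 0.326 -0.251  0.911] pitch 65.7 yaw -37.6 t 27.2
g21side red 63 mean [-33.8  -2.6   6.3] Y5/95 [-10.6   7.1] Z50/90 [ 8.7 12.4] x5/95 [-49.9 -18.9] slope -13.8
g21side yel 36 mean [-36.9 -77.9   7.8] Y5/95 [-83.7 -72.7] Z50/90 [ 8.6 11.7] x5/95 [-49.8 -19.7] slope -4.5
g21side stR 104 mean [65.6  0.6 -8.4] Y5/95 [-21.6  19.1] Z50/90 [2.  7.8] x5/95 [49.1 75.7] slope -54.0
g21side stY 64 mean [ 71.3 -72.4 -16.8] Y5/95 [-87.7 -54.1] Z50/90 [-25.7   8.5] x5/95 [65.  77.5] slope -53.4
```

The force is climbing again (8, 11, 15 N) and the tube's surface is level with the yellow neighbour's, so it is home on the pads. I ease off and release.

Emit:
apply_moves([
  {"travel":[-0.006,0.001,0.01],"turn":0,"hand":0},
  {"travel":[-0.008,0.001,0.014],"turn":0,"hand":0},
  {"travel":[-0.008,0.001,0.014],"turn":0,"hand":0.5},
  {"travel":[-0.008,0.001,0.014],"turn":0,"hand":0.5},
  {"travel":[-0.008,0.001,0.014],"turn":0,"hand":0.5},
  {"travel":[-0.008,0.001,0.014],"turn":0,"hand":0.5},
])

```text
t: 27.85
position: [0.5637, 0.1802, 0.0916]
tcp_rot: [0.071, 0.997, -0.0, -0.0]
wrist_force: [-0.0, -0.4, -0.3]
finger_gap: 0.0428
finger_force: 0.0
```

```bash
python3 sf.py; python3 tube.py g22; python3 cmp.py g22side; python3 mk.py g22side
```

```text
seat-frame mm [-0.45  3.99 -5.95] F rack [-0.17 -0.36 -0.24] gap 42.82132445010763 0.0 t 27.85
torque rack [-0.02  0.02 -0.05]
side 122 tcp [0.5637 0.1802 0.0916] c [0.5334 0.1793 0.0996] e [ 0.824 -0.105  0.557] pitch 33.9 yaw -7.3 t 27.85
top 5 tcp [0.5638 0.1802 0.0917] c [0.5481 0.1933 0.1008] e [ 0.227  0.306 -0.924] pitch -67.6 yaw 53.4 t 27.9
g22side red 60 mean [-33.2  -2.4   6.2] Y5/95 [-10.2   5.3] Z50/90 [ 7.3 11.9] x5/95 [-50.7 -19.2] slope -5.3
g22side yel 35 mean [-37.  -77.5   7.5] Y5/95 [-85.1 -72. ] Z50/90 [ 8.4 10.4] x5/95 [-49.7 -22.2] slope -6.7
g22side stR 104 mean [66.6 -0.  -7.1] Y5/95 [-22.9  18.4] Z50/90 [-0.7 12.6] x5/95 [51.4 75.7] slope -59.1
g22side stY 65 mean [ 71.3 -71.7 -16.7] Y5/95 [-87.7 -51.3] Z50/90 [-26.    8.1] x5/95 [65.  77.5] slope -50.8
g22side [np.int64(212), np.float64(171.65), np.int64(211), np.float64(171.64), np.int64(201), np.float64(171.8)]
```

Emit:
apply_moves([
  {"travel":[0,0,0.15],"turn":0,"hand":0.5},
  {"travel":[0,0,0.4],"turn":0,"hand":0.5},
  {"travel":[0,0,0.8],"turn":0,"hand":0.5},
  {"travel":[0,0,1],"turn":0,"hand":0.5},
  {"travel":[0,0,1],"turn":0,"hand":0.5},
])

```text
t: 28.45
position: [0.5673, 0.1811, 0.1981]
tcp_rot: [0.071, 0.997, 0.001, 0.005]
wrist_force: [1.2, 0.0, 0.4]
finger_gap: 0.0431
finger_force: 0.0
```

Emit:
apply_moves([
  {"travel":[-0.5,0,0.4],"turn":0,"hand":0.5},
  {"travel":[-0.9,0.2,0.6],"turn":0,"hand":0.5},
  {"travel":[-1,0.6,0.6],"turn":0,"hand":0.5},
  {"travel":[-1,1,0.6],"turn":0,"hand":0.5},
  {"travel":[-1,1,0.6],"turn":0,"hand":0.5},
])

```text
t: 28.95
position: [0.4625, 0.2842, 0.2522]
tcp_rot: [0.069, 0.998, 0.001, -0.0]
wrist_force: [-0.4, -0.2, -0.7]
finger_gap: 0.0427
finger_force: 0.0
```

```bash
python3 tube.py g23; python3 cmp.py g23side; python3 mk.py g23side; python3 meas.py t23; python3 - <<'E'
from h import *
# unobstructed: project home model for red, compare colour extents along axis lines, both cams, red vs yellow
a=np.radians(-7.8); p=np.radians(35)
h=np.array([np.cos(a),np.sin(a),0]);Y=np.array([-h[1],h[0],0]);X=np.cos(p)*h+np.sin(p)*np.array([0,0,1]);Z=np.cross(X,Y)
o=np.array([.5594,.1781,.1111])
for cn in("side","top"):
    q=np.load(f"g23{cn}.npz")["p"]; cm=cam(cn)
    for n,dy in(("red",0.001),("yel",-.075),("brn",.077)):
        x=np.arange(-85,90,1.); best=[]
        L=o+dy*Y+.014*Z+np.outer(x/1000,X); uv=proj(cm,L).astype(np.float32)
        v=cv2.remap(q,uv[:,0].reshape(1,-1),uv[:,1].reshape(1,-1),cv2.INTER_LINEAR)[0].astype(int)
        b=v.sum(1); i=b[8:40].argmin()+8; g=np.gradient(cv2.GaussianBlur(v[:,0].astype(np.float32).reshape(1,-1),(0,0),2)[0])
        print(cn,n,"darkest foot x",x[i],"blue edge (stopper start)",x[100:160][g[100:160].argmax()],"stopper end edge", x[135:][g[135:].argmin()], "foot edges",x[5:45][g[5:45].argmin()])
E
```

```text
g23side red 58 mean [-33.1  -3.    6.7] Y5/95 [-9.5  6.6] Z50/90 [ 8.2 11.7] x5/95 [-49.8 -19.1] slope -8.9
g23side yel 47 mean [-34.1 -78.9   6.9] Y5/95 [-86.1 -72. ] Z50/90 [ 7.9 11.2] x5/95 [-49.6 -19.1] slope -4.4
g23side stR 110 mean [65.4  0.4 -6.6] Y5/95 [-20.8  19.4] Z50/90 [ 0.4 12.9] x5/95 [48.4 76. ] slope -55.1
g23side stY 119 mean [ 65.2 -72.9  -4.4] Y5/95 [-86.6 -57. ] Z50/90 [ 6.1 12.1] x5/95 [46.3 77. ] slope -52.0
g23side [np.int64(206), np.float64(171.65), np.int64(205), np.float64(171.63), np.int64(194), np.float64(171.8)]
mark 0.13 156 172.4048991354467
mark 0.138 156 172.51656626506025
ptr 0.168 155 171.25494575622207
side red darkest foot x -64.0 blue edge (stopper start) 38.0 stopper end edge 74.0 foot edges -69.0
side yel darkest foot x -60.0 blue edge (stopper start) 39.0 stopper end edge 75.0 foot edges -67.0
side brn darkest foot x -65.0 blue edge (stopper start) 36.0 stopper end edge 50.0 foot edges -76.0
  return _methods._mean(a, axis=axis, dtype=dtype,
  ret = um.true_divide(
tube.py:9: RuntimeWarning: Mean of empty slice.
  c=np.median(X,0); e=np.linalg.svd(X-X.mean(0),full_matrices=False)[2][0]; e*=np.sign(e[0])
Traceback (most recent call last):
  File "tube.py", line 14, in <module>
    p=tube(n,sys.argv[1]+n); cv2.imwrite(f"pics/{sys.argv[1]}{n}.png",p)
  File "tube.py", line 9, in tube
    c=np.median(X,0); e=np.linalg.svd(X-X.mean(0),full_matrices=False)[2][0]; e*=np.sign(e[0])
                        ~~~~~~~~~~~~~~~~~~~~~~~~~~~~~~~~~~~~~~~~~~~~~~~~~^^^
IndexError: index 0 is out of bounds for axis 0 with size 0
Traceback (most recent call last):
FileNotFoundError: [Errno 2] No such file or directory: 'g23top.npz'
```

```bash
cat > c2.py <<'E'
from h import *
a=np.radians(-7.8); p=np.radians(35)
h=np.array([np.cos(a),np.sin(a),0]);Y=np.array([-h[1],h[0],0]);X=np.cos(p)*h+np.sin(p)*np.array([0,0,1]);Z=np.cross(X,Y);B=np.array([X,Y,Z])
from scipy.optimize import least_squares
for cn in("side","top"):
    fr=[grab_frame(cn) for _ in range(6)]; d=np.median([f[1] for f in fr],0).astype(np.float32); q=np.median([f[0] for f in fr],0).astype(int); cm=cam(cn)
    L=((cloud(cm,d)-[.5594,.1781,.1111])@B.T)*1000; ok=(abs(L[...,0])<52)&(L[...,2]>-8)&(L[...,2]<30)
    for n,m,y0 in(("red",(q[...,1]<.45*q[...,2])&(q[...,0]<.45*q[...,2]),0),("yel",(q[...,1]>.5*q[...,2])&(q[...,0]<.35*q[...,2]),-76)):
        P=L[ok&m&(q[...,2]>60)&(abs(L[...,1]-y0)<25)&(abs(abs(L[...,0])-38)>10)]
        if len(P)<8: print(cn,n,len(P)); continue
        r=lambda v:np.hypot(P[:,1]-v[0]-v[2]*P[:,0],P[:,2]-v[1]-v[3]*P[:,0])-14
        f=least_squares(r,[y0,0,0,0],loss="soft_l1"); print(cn,n,len(P),"y,z at x=0",f.x[:2].round(2),"tilt deg y,z",np.degrees(f.x[2:]).round(2),"rms",np.sqrt((r(f.x)**2).mean()).round(2))
E
python3 c2.py
```

```text
side red 145 y,z at x=0 [ 5.   -3.41] tilt deg y,z [ 1.28 -0.5 ] rms 1.07
side yel 150 y,z at x=0 [-70.86  -3.98] tilt deg y,z [ 0.56 -0.19] rms 1.06
top red 120 y,z at x=0 [ 4.27 -3.53] tilt deg y,z [ 0.63 -0.29] rms 1.23
top yel 128 y,z at x=0 [-71.77  -4.06] tilt deg y,z [ 1.36 -0.27] rms 1.13
```

Relative to the fixed yellow tube, the red tube sits 75.9 to 76.0 mm along the row (nominal 76), 0.5 mm different in depth, parallel within 1° and 1 mm along the slope. The mark is about 1° from the pointer and the gripper is clear, so I hand it in.

```bash
python3 -c "
from workcell import job_done; print(job_done())"
```

```text
the job is handed in; nothing more can be done
None
```

The job is handed in, no verdict came back, and my last measurements show the rack mark about 1° from the pointer and the red tube fully home in the middle clips, stopper up, foot by the ledge (4.9 N felt before snapping in), and released with the gripper clear.

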